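Load the drying cabinet and set the bench timer

ROBOT

A 6-joint arm with a two-finger parallel gripper is mounted at the origin on the work surface. World frame = base frame: x ahead of the robot, y to its left, z up, the work surface at z = 0. Lengths are in m, angles in degrees, forces in N, time in s.
With the tool pointing down it reaches from about 0.25 to 0.725 m from the base axis. Payload 9.7 kg.
Tool frame: the origin (TCP) lies at the very end of the fingers, on their centre line; the grasp point (between the pads) lies 19 mm behind it; z points along the fingers, y is the line along which they close (so a half turn about z gives the same grasp; the last joint's range is limited). The gripper opens to 85 mm and grips with 20 to 120 N. Pads are 22 mm wide; open, the fingers measure 114 mm over their backs; the gripper's body (76 mm by 85 mm) begins 54 mm behind the grasp point. The pads swing forward as they close: fully open they stand 13 mm farther back than shut.
Start: joints at [64.4, 4.979, 10.078, 95.1, 0, 90], TCP at [0.238, 0.496, 0.231] pointing down, gripper open.
Joint ranges: [-179.16, 179.16], [-48.56, 103.87], [-65.8, 70.77], [-126.05, 130.52], [-82.76, 87.17], [-180, 180]. Speed limits (degrees/s): [127.2, 127.2, 147.25, 180, 180, 180].

INTERFACE

Orientations are given as [roll, pitch, yaw] about the fixed x, y, z axes, in that order (R = Rz(yaw) Ry(pitch) Rx(roll)).
In Python, from workcell import bot gives the robot as it stands.
- The arm moves only by the tool arm_command, never from a script. Its argument "series" is a list of rows, each a list of 4 numbers: the shift along the tool's x, y, z in m, then the turn about the tool's z in rad. A call has exactly 5 rows; each row is the pose to reach, as a shift and turn from the pose commanded when the call began, along the tool's axes at that moment; what a row does not reach only later rows make up. A row lasts 1/10 s, in which the tool goes at most 50 mm and 8.59 degrees, less where a joint would pass 70% of its speed; a pose out of reach is approached as far as the arm can. A call with a gripper value outside its range is refused whole. "hand" is the finger opening in m, from 0 to 0.0854, set as the call begins (left out, the last holds). The fingers move at their own pace and stop on an object; "grip_force" is the grip in N (left out, the last holds). Time passes only in rows, so rows that repeat a pose let the fingers close, or fill a call up. It gives the time, the measured TCP pose, the force, the opening and the grip force at its end, in the units of the state.
- bot.get_obs(): the state, without advancing time (a new reading comes with each control period).
- bot.camera(name): name is "side" or "top"; returns a dict with "color" (480x640x3 uint8, blue, green, red), "camera_matrix" (3x3 intrinsics, pixels), "xyz" and "orientation" of the camera in the world. Camera axes: x right, y up, looking along -z (the intrinsics and any distortion apply to the point x, -y, -z); pixel columns grow to the right and rows downward; lengths in m; the calibration is good to about 2 mm. A picture is of the moment at which its call begins. There is no depth.
- bot.job_done(): hands the job in; it is judged then, once.
Trained networks look in the newest picture that a camera, given by its name, has taken for a name from the list of things; names that differ only in an ending like _2 or _b are one class to them, and where a whole thing is asked for, a point or a joint stands for the part that bears it (a point fixed in the world has none). Each returns a list of dicts, best first, with "confidence" (0 to 1); they miss things now and then, are a little off and sometimes report something else, mostly with a low value. They report only what shows in the picture. A call takes as long as a camera call. They do not tell look-alikes from the thing itself.
- bot.find_in(camera, target): "location" ([column, row] in pixels, amid what is visible of it).
- bot.mark_of(camera, target): "location" ([column, row] in pixels: a listed point, or the origin of a listed thing).
The state is a dict: "time": time; "q": joint angles; "qd": joint speeds; "joint_efforts": joint torques, N m; "ee_pos": TCP position; "tcp_rot": TCP orientation; "wrist_force": force on the tool from outside, world axes, zero at the start; "torque": the same for the moment, N m; "opening": finger opening in m; "grasp_force": force on a finger pad.
Only numpy, scipy, OpenCV 4.12 (cv2) and the standard library are available. Lean on these libraries where they do the work, as an engineer would, in place of code of your own. Each camera call takes 0.05 s, during which the arm holds its last target. There are 200 camera calls.

TASK

Pull the drying cabinet's front door all the way down, lay every desiccant tin on the table in the bin on the inside of the door, then push the door fully shut with the tins inside (they may slide about in there). After that set the bench timer to 30 minutes, its dial pointer straight opposite the long zero mark: the timer stands loose and its dial is stiff, so press down on it while turning, so that it does not swing round or leave the middle of its mat. Leave the tape roll, the label block and the carton where they are.

Things in the scene. Friction and masses are not known exactly. Their poses are not given: they have to be found in the camera images.
- cabinet: white drying cabinet fixed to the table, 190 deep x 264 wide x 228 mm high. Origin on the table, under the middle of the front face; x points from the front into the cabinet, y along its front, z up. The hinge of its door runs along y, 42 mm above the table at x = 0
- hatch (a joint): angle of the cabinet's bottom-hinged front door, rad: 0 shut (upright), 1.571 all the way down (level, pointing away from the cabinet). Starts 0 to 0.12. Damper (0.4 N m s/rad) and hinge friction (0.25 N m) slow it; let go well open it sinks down, shut it stays shut. Held level with four tins it takes about 5 N at the bar
- hatch_hinge (a point): middle of the door's hinge line, 42 mm above the table, in the plane of the door's inner face; axes turn with the door (y along the hinge, z from the hinge to the door's free edge, x from the inner face into the bin: up when the door is down)
- hatch_bar (a point): middle of the door's handle, a round steel bar 12 mm thick, 110 mm long along y, 215 mm from the hinge along the door's z and at x = -5 mm; 45 mm beyond the door's free edge, open on all sides, so it can be pinched from above at every door angle, and turns in the grip
- hatch_in (a point): centre of the door's inner face, 85 mm from the hinge; axes as hatch_hinge. Door 250 wide (y) x 170 (z) x 10 mm thick. The bin on it: 228 mm between side walls 30 mm high (in x), a floor 70 mm deep at the hinge end (upright in line with the cabinet's front when the door is down), a lip 10 mm high at the free edge. Door down, up to four tins lie two by two; they slide to the floor as it shuts
- tin1_center (a point): a plain aluminium desiccant tin, 60 x 40 x 32 mm (its own x, y, z; x is the long way), with a dotted lid on +z; about 0.12 kg. The point is its centre, half-way up. May be absent (three or four of five are there). They start lying flat on the table, long side roughly along world y
- tin2_center (a point): a plain aluminium desiccant tin, 60 x 40 x 32 mm (its own x, y, z; x is the long way), with a dotted lid on +z; about 0.12 kg. The point is its centre, half-way up. May be absent (three or four of five are there). They start lying flat on the table, long side roughly along world y
- tin3_center (a point): a plain aluminium desiccant tin, 60 x 40 x 32 mm (its own x, y, z; x is the long way), with a dotted lid on +z; about 0.12 kg. The point is its centre, half-way up. May be absent (three or four of five are there). They start lying flat on the table, long side roughly along world y
- tin4_center (a point): a plain aluminium desiccant tin, 60 x 40 x 32 mm (its own x, y, z; x is the long way), with a dotted lid on +z; about 0.12 kg. The point is its centre, half-way up. May be absent (three or four of five are there). They start lying flat on the table, long side roughly along world y
- tin5_center (a point): a plain aluminium desiccant tin, 60 x 40 x 32 mm (its own x, y, z; x is the long way), with a dotted lid on +z; about 0.12 kg. The point is its centre, half-way up. May be absent (three or four of five are there). They start lying flat on the table, long side roughly along world y
- mat: black rubber mat, 140 x 140 x 3 mm, fixed on the table, origin at the centre of its underside; square to the timer that stands on it
- timer: loose bench timer, white square body 90 x 90 x 30 mm, 0.25 kg with dial; origin at the centre of its underside, at first on the mat's middle, facing as the mat. Long zero mark on its -x side, 12 marks 5 minutes apart, clockwise from above; the 30 minute mark, thicker than its neighbours, is on the +x side. The dial's friction turns the whole timer unless pressed down with 6 to 15 N
- dial (a joint): the timer's dial, rad, 0 at the zero mark, growing clockwise from above; 2 pi is 60 minutes, so 30 minutes is 3.142. Stops at 0 and 5.76; stiff, 0.14 N m of friction, stays where left. It starts somewhere from 0.2 to 0.9
- dial_grip (a point): on the dial's axis (above the timer's origin), mid height of its grip bar, 51 mm above the timer's underside. Bar 44 long x 14 wide x 26 mm high, along the dial's x, upright on a disc 58 mm across that fingertips can press on; bar's top 64 mm, disc's top 38 mm above the underside. Black pointer line on the -x end; this point's x turns with the dial
- tape: bystander: roll of clear tape lying flat, 100 mm across, 48 mm high
- pad: bystander: block of white labels, 60 x 100 x 35 mm
- carton: bystander: cardboard carton 130 x 180 x 60 mm
Things that resemble listed ones, but are neither listed nor needed, are in the scene too. Leave any red or turquoise look-alike of the part that bears tin4_center alone.

How it is judged (in metres and radians):
On the way, in this order (a step that is already met when the one before it is completed fails the run):
1. the door is pulled all the way down (value of joint hatch above 1.45 rad), for 0.2 s.
2. every tin lies in the bin on the open door (value of joint hatch above 1.4 rad and x of tin1_center in the frame of hatch_in between 0 and 0.075 m and y of tin1_center in the frame of hatch_in between -0.12 and 0.12 m and z of tin1_center in the frame of hatch_in between -0.088 and 0.088 m and x of tin2_center in the frame of hatch_in between 0 and 0.075 m and y of tin2_center in the frame of hatch_in between -0.12 and 0.12 m and z of tin2_center in the frame of hatch_in between -0.088 and 0.088 m and x of tin3_center in the frame of hatch_in between 0 and 0.075 m and y of tin3_center in the frame of hatch_in between -0.12 and 0.12 m and z of tin3_center in the frame of hatch_in between -0.088 and 0.088 m and x of tin4_center in the frame of hatch_in between 0 and 0.075 m and y of tin4_center in the frame of hatch_in between -0.12 and 0.12 m and z of tin4_center in the frame of hatch_in between -0.088 and 0.088 m and x of tin5_center in the frame of hatch_in between 0 and 0.075 m and y of tin5_center in the frame of hatch_in between -0.12 and 0.12 m and z of tin5_center in the frame of hatch_in between -0.088 and 0.088 m), for 0.2 s.
3. the door is shut with every tin inside the cabinet (value of joint hatch below 0.06 rad and x of tin1_center in the frame of cabinet between 0 and 0.19 m and y of tin1_center in the frame of cabinet between -0.13 and 0.13 m and z of tin1_center in the frame of cabinet between 0.037 and 0.224 m and x of tin2_center in the frame of cabinet between 0 and 0.19 m and y of tin2_center in the frame of cabinet between -0.13 and 0.13 m and z of tin2_center in the frame of cabinet between 0.037 and 0.224 m and x of tin3_center in the frame of cabinet between 0 and 0.19 m and y of tin3_center in the frame of cabinet between -0.13 and 0.13 m and z of tin3_center in the frame of cabinet between 0.037 and 0.224 m and x of tin4_center in the frame of cabinet between 0 and 0.19 m and y of tin4_center in the frame of cabinet between -0.13 and 0.13 m and z of tin4_center in the frame of cabinet between 0.037 and 0.224 m and x of tin5_center in the frame of cabinet between 0 and 0.19 m and y of tin5_center in the frame of cabinet between -0.13 and 0.13 m and z of tin5_center in the frame of cabinet between 0.037 and 0.224 m), for 0.2 s.
4. the dial is turned to 30 minutes (value of joint dial between 2.93159 and 3.35159 rad), for 0.2 s.
At the end, for the whole second after the job is handed in: The door is shut (within 0.06 rad) with every tin inside the cabinet; the dial stands at 30 minutes within 2 minutes (0.21 rad); the timer stands flat, within 30 mm of the middle of its mat and within 0.25 rad of square to it, at rest (all of step 3 and all of step 4 and angle between the x axis of timer and the x axis of mat, either way round below 0.25 rad and horizontal distance between timer and mat below 0.03 m and angle between timer's own z axis and vertical below 0.1 rad and linear speed of timer below 0.02 m/s); the robot touches nothing.
It fails at once if the timer is spun round on its mat (more than 0.45 rad out of square) (angle between the x axis of timer and the x axis of mat, either way round above 0.45 rad).
It fails at once if a bystander (tape roll, label block or carton) is shifted more than 50 mm (distance of any of tape, pad, carton from where it was at the start of the episode above 0.05 m).
Of tin1, tin2, tin3, tin4, tin5 only 3 to 4 are there at a start; the rules pass over those that are not, and their reading is None.
At some moment in a run one of tin1, tin2, tin3, tin4, tin5 may be knocked a few centimetres aside while the robot is not near it.
Once in a run the grip may slacken for a moment while it holds something.
It also fails if it takes over 210 s, if anything falls off the work surface, if the arm or the gripper's body presses on something with over 40 N, if the wrist force passes 120 N, or if a joint passes its speed limit or range.

## Working session

There is one attempt and no reset: what is moved stays moved. The work goes in short steps, Python scripts to look and compute and a tool call to move; the robot and the scene stay as the last step left them, time stands still between calls to the robot, and variables do not carry over. Pictures are saved under pics/ and viewed, at most 14 in all, crops included, and the job is handed in when it is done.

Besides the shell and the picture viewer there is one more tool, called after "Call:" as name([rows], argument=value, ...), one row to a line, values as JSON. arm_command: Moves the arm, as the interface text tells. Its arguments: {"type":"object","properties":{"series":{"type":"array"},"hand":{"type":"number"},"grip_force":{"type":"number"}},"required":["series"]}

```bash
mkdir -p pics
cat > h.py <<'E'
import numpy as np, cv2
from scipy.spatial.transform import Rotation as R
from workcell import bot
def cam(n,save=None):
    c=bot.camera(n)
    if save: cv2.imwrite('pics/'+save,c['color'])
    return c
def rot(o):
    o=np.array(o,float)
    if o.shape==(3,3): return o
    if o.size==4: return R.from_quat(o).as_matrix()
    return R.from_euler('xyz',o,degrees=True).as_matrix()
def ray(c,px):
    K=np.array(c['camera_matrix']); d=np.linalg.inv(K)@[px[0],px[1],1]
    return np.array(c['xyz'],float), rot(c['orientation'])@[d[0],-d[1],-d[2]]
def at(c,px,z):
    o,d=ray(c,px); return o+d*(z-o[2])/d[2]
def proj(c,p):
    v=rot(c['orientation']).T@(np.array(p)-c['xyz']); v=np.array(c['camera_matrix'])@[v[0],-v[1],-v[2]]
    return v[:2]/v[2]
E
python3 - <<'E'
from h import *
o=bot.get_obs();print(o)
for n in('top','side'):
    c=cam(n,n+'1.png');print(n,{k:v for k,v in c.items() if k!='color'})
    for t,z in(('cabinet',0),('hatch_hinge',.042),('hatch_bar',.257),('tin1_center',.016),('mat',0),('timer',.003),('dial_grip',.054),('tape',.0),('pad',.0),('carton',0)):
        for d in bot.mark_of(n,t): print(t,np.round(d['confidence'],2),np.round(d['location']),at(c,d['location'],z).round(3))
E
```

```text
{'time': 0.0, 'q': array([6.43974281e+01, 5.01092758e+00, 1.00349983e+01, 9.50991655e+01,
       6.41308190e-04, 8.99995481e+01]), 'qd': array([-0.07717747, -0.06723537, -0.06660295,  0.05047508,  0.01600729,
       -0.0065662 ]), 'joint_efforts': array([ 3.97225594e-03, -5.20378911e+01,  4.64813697e+01,  1.58292800e-02,
        3.29618424e-04,  3.73696423e-06]), 'ee_pos': array([0.23757002, 0.49579715, 0.2305896 ]), 'tcp_rot': array([-1.79924905e+02, -6.41899878e-04,  1.54397879e+02]), 'wrist_force': array([-0.44074501,  0.46011037,  0.37224275]), 'torque': array([-0.00483244,  0.02121958, -0.01195256]), 'grasp_force': 0.0, 'opening': 0.08524727091911583}
top {'camera_matrix': array([[441.41928677,   0.        , 311.71934671],
       [  0.        , 441.41928677, 243.03974018],
       [  0.        ,   0.        ,   1.        ]]), 'xyz': array([0.47214296, 0.06019715, 1.40348457]), 'orientation': array([ 6.42548955e+00, -2.63270205e-02, -9.08396460e+01])}
cabinet 0.58 [252. 248.] [0.616 0.247 0.   ]
hatch_hinge 0.97 [256. 249.] [0.61  0.231 0.042]
hatch_bar 0.66 [246. 246.] [0.596 0.2
[... 441 characters left out ...]
37.56667177],
       [  0.        ,   0.        ,   1.        ]]), 'xyz': array([ 0.01200435, -0.94646364,  0.96061357]), 'orientation': array([ 55.2172437 ,   0.19517991, -30.73937454])}
cabinet 0.6 [277. 249.] [0.604 0.247 0.   ]
hatch_hinge 0.79 [280. 237.] [0.611 0.241 0.042]
hatch_hinge 0.18 [364. 312.] [ 0.634 -0.115  0.042]
hatch_bar 0.57 [273. 163.] [0.606 0.251 0.257]
hatch_bar 0.38 [329. 327.] [ 0.417 -0.311  0.257]
timer 0.81 [388. 418.] [ 0.526 -0.355  0.003]
dial_grip 0.63 [390. 402.] [ 0.524 -0.359  0.054]
tape 0.78 [447. 375.] [ 0.699 -0.325  0.   ]
tape 0.69 [237. 205.] [0.609 0.505 0.   ]
pad 0.64 [398. 288.] [ 0.782 -0.049  0.   ]
carton 0.63 [236. 204.] [0.608 0.515 0.   ]
```

View pics/top1.png

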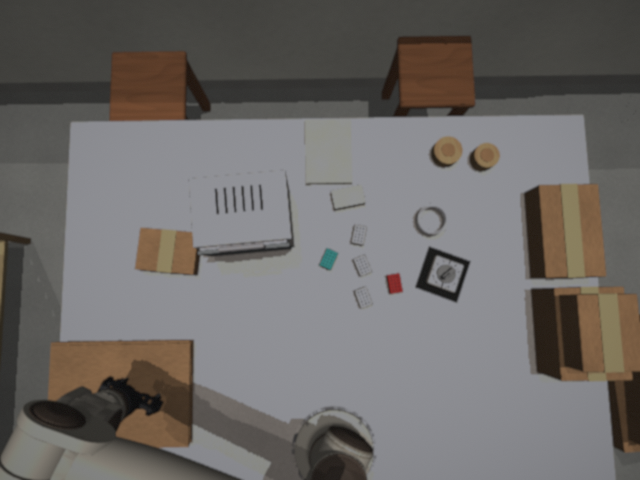

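View pics/side1.png

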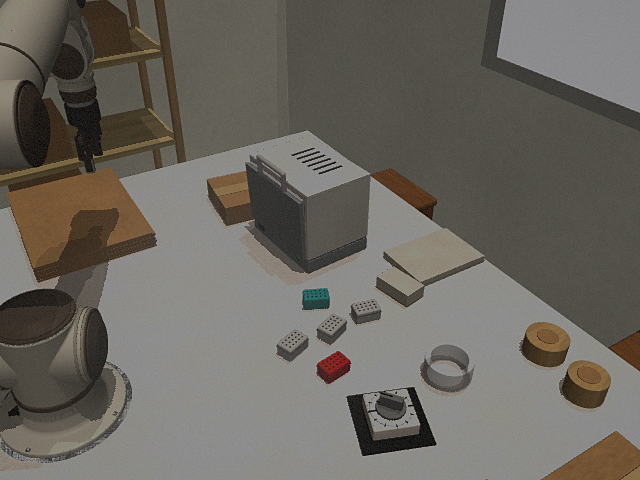

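Candidates (top view): aluminium tins at (359,235), (363,265) and (363,297); look-alikes are turquoise at (328,259) and red at (395,284), to be left. The timer is at (446,274), the cabinet front along row ~249 and the bar near (246,246). I'll check this in a close crop.

Run:
```python
from h import *
t=cv2.imread('pics/top1.png');s=cv2.imread('pics/side1.png')
a=cv2.resize(t[150:320,180:480],None,fx=2.6,fy=2.6,interpolation=cv2.INTER_CUBIC)[:,:780]
cv2.imwrite('pics/c1.png',a)
c=cam('top')
print(bot.find_in('top','tin1_center'))
g=c['color']; hsv=cv2.cvtColor(g,cv2.COLOR_BGR2HSV)
for p in((359,235),(363,265),(363,297),(328,259)):
    q=g[p[1]-14:p[1]+14,p[0]-12:p[0]+12].astype(int)
    bg=np.median(g[280:300,320:345].reshape(-1,3),0)
    print(bg, at(c,p,.032).round(3))
    m=(np.abs(q-bg).sum(2)>25).astype(np.uint8)
    n,l,st,_=cv2.connectedComponentsWithStats(m); k=1+np.argmax(st[1:,4])
    ys,xs=np.where(l==k); r=cv2.minAreaRect(np.c_[xs,ys].astype(np.float32)); print(r)
    print('\n'.join(''.join('#' if v else '.' for v in row) for row in l==k))
```

```text
[]
[150. 145. 144.] [ 0.65  -0.091  0.032]
((10.769230842590332, 14.153843879699707), (15.689289093017578, 22.357234954833984), 11.309932708740234)
........................
........................
........................
.......##..##...........
......############......
.....###############....
.....###############....
.....###############....
....#######..#.######...
....#########...#.##....
....#########..##.##....
....####....#..####.....
....######.##..#.###....
....############.###....
....#####..#####.##.....
...#######.##....##.....
...##########.##.##.....
...####...########......
..#######.##..#.##......
..##############.#......
..#######.########......
..################......
..################......
..################......
.....############.......
..........#######.......
.............#..........
........................
[150. 145. 144.] [ 0.556 -0.101  0.032]
((10.370689392089844, 14.698278427124023), (21.534257888793945, 16.413307189941406), 66.80140686035156)
........................
........................
........................
...........####.........
........
[... 1576 characters left out ...]

........................
........................
..........##............
.........#######........
........##########......
........############....
........#############...
.......################.
.......################.
......#################.
......#################.
.....#################..
.....#################..
....##################..
....#################...
....#################...
...#################....
...#################....
..#################.....
..#################.....
..################......
..################......
...##############.......
.....############.......
........#########.......
.........#######........
............##..........
........................
```

View pics/c1.png

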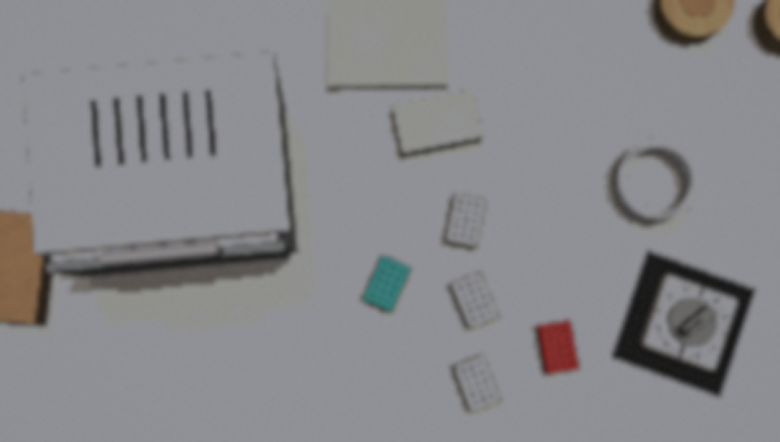

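The crop confirms three dotted plain tins, long side roughly along image rows, with the turquoise and red look-alikes apart from them. Now the exact cabinet, bar and tin geometry.

```bash
cat >> h.py <<'E'
def tri(c1,p1,c2,p2):
    o1,d1=ray(c1,p1);o2,d2=ray(c2,p2);d1/=np.linalg.norm(d1);d2/=np.linalg.norm(d2)
    s=np.linalg.lstsq(np.c_[d1,-d2],o2-o1,rcond=None)[0]; a,b=o1+s[0]*d1,o2+s[1]*d2
    return (a+b)/2,np.linalg.norm(a-b)
def best(n,t):
    l=bot.mark_of(n,t); return l[0]['location'] if l else None
def tins(c,ps,z=.032):
    g=c['color'];out=[]
    bg=np.median(g[280:300,320:345].reshape(-1,3),0)
    for p in ps:
        x0,y0=int(p[0])-14,int(p[1])-16
        m=(np.abs(g[y0:y0+32,x0:x0+28].astype(int)-bg).sum(2)>25).astype(np.uint8)
        n,l,st,_=cv2.connectedComponentsWithStats(m); k=1+np.argmax(st[1:,4])
        ys,xs=np.where(l==k); r=cv2.minAreaRect(np.c_[xs,ys].astype(np.float32)); b=cv2.boxPoints(r)+[x0,y0]
        W=np.array([at(c,q,z) for q in b]); e=[W[1]-W[0],W[2]-W[1]]; e=max(e,key=np.linalg.norm)
        out.append((W.mean(0).round(3),(np.degrees(np.arctan2(e[1],e[0]))+90)%180-90,[np.linalg.norm(W[1]-W[0]).round(3),np.linalg.norm(W[2]-W[1]).round(3)]))
    return out
E
python3 - <<'E'
from h import *
a=cam('top');b=cam('side')
for t in('hatch_hinge','hatch_bar','cabinet','timer','dial_grip'):
    p,q=best('top',t),best('side',t)
    if p is not None and q is not None: print(t,p,q,tri(a,p,b,q))
A=at(a,(193.5,246.2),.228);B=at(a,(289.6,239.2),.228);print(A,B,'yaw',np.degrees(np.arctan2(-(A-B)[0],(A-B)[1])))
for r in tins(a,((359,235),(363,265),(363,297)),.025): print(r)
g=a['color'];m=(cv2.cvtColor(g,cv2.COLOR_BGR2GRAY)[240:310,405:480]<50).astype(np.uint8)
r=cv2.minAreaRect(np.argwhere(m)[:,::-1].astype(np.float32));W=[at(a,q+[405,240],.003) for q in cv2.boxPoints(r)];print('mat',np.mean(W,0),W)
big=np.hstack([cv2.resize(a['color'][200:260,185:300],(460,240),interpolation=cv2.INTER_CUBIC)])
s=cv2.resize(b['color'][140:260,230:380],(600,480),interpolation=cv2.INTER_CUBIC)[:360]
t=cv2.resize(g[245:305,412:475],(252,240),interpolation=cv2.INTER_CUBIC)
cv2.imwrite('pics/c2.png',np.vstack([np.hstack([big,t])[:,:600],s]))
E
```

```text
hatch_hinge [252.9, 249.4] [278.4, 234.9] (array([0.60712511, 0.23887109, 0.05051247]), np.float64(0.0006623607266759638))
hatch_bar [242.3, 248.0] [272.7, 163.7] (array([0.59394455, 0.23638986, 0.26332393]), np.float64(0.008281369200760558))
cabinet [254.8, 251.7] [276.7, 251.6] (array([ 0.60311296,  0.24066527, -0.00268504]), np.float64(0.004735541082952849))
timer [443.2, 273.2] [387.3, 420.4] (array([ 0.52547249, -0.35721666,  0.00105183]), np.float64(0.005019549856432916))
dial_grip [446.6, 273.3] [391.3, 401.8] (array([ 0.52687961, -0.35520436,  0.05030395]), np.float64(0.0037393939562448473))
[0.60061033 0.37431806 0.228     ] [0.61573209 0.11689113 0.228     ] yaw 3.361802542644605
(array([ 0.651, -0.088,  0.025]), np.float64(-12.58941656283288), [np.float64(0.07), np.float64(0.049)])
(array([ 0.554, -0.097,  0.025]), np.float64(21.626419654601335), [np.float64(0.052), np.float64(0.067)])
(array([ 0.456, -0.096,  0.025]), np.float64(19.102662112914743), [np.float64(0.051), np.float64(0.067)])
mat [ 0.52523155 -0.35553026  0.003     ] [array([ 0.48752982, -0.26901946,  0.003     ]), array([ 0.60969647, -0.31814745,  0.003     ]), array([ 0.56248744, -0.44256068,  0.003     ]), array([ 0.44121247, -0.39239343,  0.003     ])]
```

View pics/c2.png

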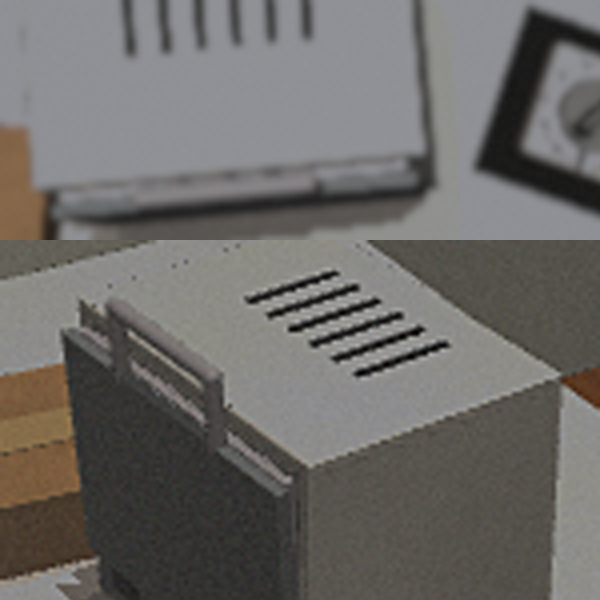

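```bash
cat >> h.py <<'E'
def to(p,yaw,cur=None):
    "shift in tool axes and turn to get from cur(pos,yaw) or measured pose to p,yaw"
    if cur is None:
        o=bot.get_obs(); cp,cy=np.array(o['ee_pos']),o['tcp_rot'][2]
    else: cp,cy=np.array(cur[0]),cur[1]
    w=np.radians(cy);T=np.array([[np.cos(w),np.sin(w),0],[np.sin(w),-np.cos(w),0],[0,0,-1]])
    print(np.r_[T@(np.array(p)-cp),-np.radians((yaw-cy+180)%360-180)].round(4))
E
python3 -c "
from h import *
to((.597,.24,.30),93.5)"
```

```text
[-0.4347 -0.0756 -0.0687  1.0629]
```

Call:
arm_command([
  [0, 0, -0.045, 0.1],
  [-0.03, -0.01, -0.075, 0.2],
  [-0.07, -0.02, -0.075, 0.34],
  [-0.115, -0.03, -0.075, 0.48],
  [-0.16, -0.04, -0.075, 0.62],
], hand=0.06)

```text
time: 2.3
ee_pos: [0.3656, 0.3899, 0.3067]
tcp_rot: [180.0, -0.0, 118.6]
wrist_force: [-0.7, 0.0, 0.3]
opening: 0.0597
grasp_force: 0.0
```

Call:
arm_command([
  [-0.04, 0.022, 0, 0.1],
  [-0.08, 0.044, 0, 0.2],
  [-0.12, 0.065, 0, 0.3],
  [-0.16, 0.087, 0, 0.4],
  [-0.2, 0.109, 0, 0.438],
])

```text
time: 2.8
ee_pos: [0.5581, 0.267, 0.3064]
tcp_rot: [180.0, -0.0, 93.6]
wrist_force: [0.7, 0.9, -0.1]
opening: 0.0599
grasp_force: 0.0
```

```bash
python3 -c "
from h import *
a=cam('top','t2.png');b=cam('side','s2.png')
print(best('side','hatch_bar'),bot.get_obs()['ee_pos'],bot.get_obs()['tcp_rot'])
to((.597,.24,.30),93.5);print(proj(b,(.597,.24,.30)),proj(b,bot.get_obs()['ee_pos']))
cv2.imwrite('pics/c3.png',cv2.resize(b['color'][60:240,180:420],(720,540)))"
```

```text
[268.0, 163.4] [0.55858961 0.26654448 0.30482869] [-1.79903408e+02  4.59491482e-02  9.35696368e+01]
[-0.0289  0.0367  0.0048  0.0012]
[270.75113539 149.10890577] [251.06974613 146.71928039]
```

View pics/c3.png

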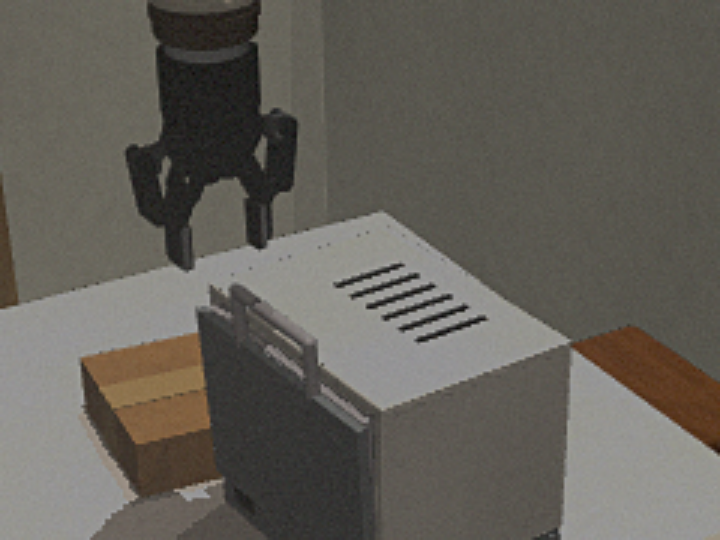

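The gripper is above and short of the bar, whose ends are at about (259,157) and (284,175) in the side view.

```bash
python3 -c "
from h import *
b=cam('side')
A,B=at(b,(259,156.5),.258),at(b,(284,175),.258);print(A,B,(A+B)/2,np.degrees(np.arctan2(-(A-B)[0],(A-B)[1])))"
```

```text
[0.59077402 0.29463228 0.258     ] [0.59887471 0.18042616 0.258     ] [0.59482437 0.23752922 0.258     ] 4.057219726646631
```

Call:
arm_command([
  [-0.015, 0.018, 0, 0],
  [-0.029, 0.037, 0.005, 0],
  [-0.029, 0.037, 0.025, 0],
  [-0.029, 0.037, 0.045, 0],
  [-0.029, 0.037, 0.045, 0],
])

```text
time: 3.5
ee_pos: [0.594, 0.2424, 0.259]
tcp_rot: [-179.8, 0.1, 93.9]
wrist_force: [-0.1, -0.6, 0.0]
opening: 0.0603
grasp_force: 0.0
```

Call:
arm_command([
  [0, 0, 0.016, 0],
  [0, 0, 0.016, 0],
  [0, 0, 0.016, 0],
  [0, 0, 0.016, 0],
  [0, 0, 0.016, 0],
])

```text
time: 4.0
ee_pos: [0.5956, 0.2421, 0.2463]
tcp_rot: [179.9, -0.0, 93.8]
wrist_force: [0.2, 0.6, -0.0]
opening: 0.06
grasp_force: 0.0
```

Call:
arm_command([
  [0, 0, 0, 0],
  [0, 0, 0, 0],
  [0, 0, 0, 0],
  [0, 0, 0, 0],
  [0, 0, 0, 0],
], hand=0, grip_force=50)

```text
time: 4.5
ee_pos: [0.5955, 0.2418, 0.2455]
tcp_rot: [180.0, -0.0, 93.8]
wrist_force: [0.7, -0.3, 1.5]
opening: 0.0095
grasp_force: 48.8
```

Call:
arm_command([
  [0, 0, 0, 0],
  [0, 0, 0, 0],
  [0, 0, 0, 0],
  [0, 0, 0, 0],
  [0, 0, 0, 0],
])

```text
time: 5.0
ee_pos: [0.5955, 0.2418, 0.2455]
tcp_rot: [180.0, -0.0, 93.8]
wrist_force: [-0.3, -0.9, 3.7]
opening: 0.0097
grasp_force: 48.9
```

Call:
arm_command([
  [0, 0, 0, 0],
  [0, 0, 0.004, 0],
  [0, 0, 0.008, 0],
  [0, 0, 0.008, 0],
  [0, 0, 0.008, 0],
], hand=0.03)

```text
time: 5.5
ee_pos: [0.5954, 0.2418, 0.237]
tcp_rot: [-180.0, 0.0, 93.8]
wrist_force: [-0.1, -0.1, 0.4]
opening: 0.0301
grasp_force: 0.0
```

Call:
arm_command([
  [0, 0, 0, 0],
  [0, 0, 0, 0],
  [0, 0, 0, 0],
  [0, 0, 0, 0],
  [0, 0, 0, 0],
], hand=0, grip_force=50)

```text
time: 6.0
ee_pos: [0.5955, 0.2418, 0.2375]
tcp_rot: [180.0, -0.0, 93.8]
wrist_force: [-1.3, 0.2, 1.4]
opening: 0.0104
grasp_force: 48.7
```

```bash
python3 -c "
from h import *
o=bot.get_obs();print(o['ee_pos'],o['opening'],o['wrist_force'])
th=4.;c,s=np.cos(np.radians(th)),np.sin(np.radians(th));P=o['ee_pos'];cy=93.8
# arc in tool axes: door angle a, start a0
r=np.hypot(.215,.005);a0=.03
f=lambda a:(-.215*np.sin(a)-.005*np.cos(a), .215*np.cos(a)-.005*np.sin(a))
x0,z0=f(a0)
for a in np.arange(a0,1.6,.06):
    x,z=f(a);print(round(a,2),round(x-x0,4),round(z0-z,4))
"
```

```text
[0.5955374  0.24184117 0.23750958] 0.010370353413172642 [-1.29517556  0.15054888  1.36921948]
0.03 0.0 0.0
0.09 -0.0129 0.0011
0.15 -0.0256 0.0029
0.21 -0.0383 0.0055
0.27 -0.0507 0.0089
0.33 -0.063 0.013
0.39 -0.0749 0.0178
0.45 -0.0866 0.0233
0.51 -0.0979 0.0296
0.57 -0.1088 0.0364
0.63 -0.1193 0.044
0.69 -0.1293 0.0521
0.75 -0.1388 0.0608
0.81 -0.1477 0.0701
0.87 -0.1561 0.0799
0.93 -0.1639 0.0902
0.99 -0.171 0.101
1.05 -0.1775 0.1121
1.11 -0.1834 0.1236
1.17 -0.1885 0.1355
1.23 -0.1929 0.1476
1.29 -0.1965 0.16
1.35 -0.1994 0.1725
1.41 -0.2016 0.1853
1.47 -0.203 0.1981
1.53 -0.2036 0.211
1.59 -0.2034 0.2239
```

Call:
arm_command([
  [0, -0.013, 0.001, 0],
  [0, -0.0256, 0.003, 0],
  [0, -0.038, 0.0055, 0],
  [0, -0.051, 0.009, 0],
  [0, -0.063, 0.013, 0],
])

```text
time: 6.5
ee_pos: [0.533, 0.237, 0.2248]
tcp_rot: [179.9, 0.1, 93.7]
wrist_force: [4.5, -4.1, -2.4]
opening: 0.0104
grasp_force: 48.6
```

Call:
arm_command([
  [0, -0.012, 0.005, 0],
  [0, -0.0235, 0.0105, 0],
  [0, -0.035, 0.0165, 0],
  [0, -0.046, 0.0235, 0],
  [0, -0.0565, 0.031, 0],
])

```text
time: 7.0
ee_pos: [0.4765, 0.2326, 0.1936]
tcp_rot: [179.9, 0.1, 93.7]
wrist_force: [-2.8, -9.0, 6.9]
opening: 0.0102
grasp_force: 49.0
```

Call:
arm_command([
  [0, -0.01, 0.008, 0],
  [-0.001, -0.0195, 0.017, 0],
  [-0.001, -0.0285, 0.026, 0],
  [-0.002, -0.037, 0.036, 0],
  [-0.002, -0.0445, 0.046, 0],
])

```text
time: 7.5
ee_pos: [0.4326, 0.229, 0.1474]
tcp_rot: [179.8, -0.0, 93.8]
wrist_force: [-2.1, 0.3, 3.9]
opening: 0.01
grasp_force: 49.0
```

Call:
arm_command([
  [0, -0.007, 0.011, 0],
  [0, -0.0135, 0.022, 0],
  [0, -0.0195, 0.0335, 0],
  [0, -0.0245, 0.0455, 0],
  [0, -0.029, 0.0575, 0],
])

```text
time: 8.0
ee_pos: [0.405, 0.227, 0.09]
tcp_rot: [179.7, 0.0, 93.7]
wrist_force: [9.6, -2.4, -1.5]
opening: 0.0101
grasp_force: 48.6
```

Call:
arm_command([
  [0, -0.0035, 0.0125, 0],
  [0, -0.0065, 0.025, 0],
  [0, -0.0085, 0.0375, 0],
  [0, -0.01, 0.0505, 0],
  [0, -0.0105, 0.0635, 0],
])

```text
time: 8.5
ee_pos: [0.3963, 0.2263, 0.0275]
tcp_rot: [179.5, 0.0, 93.7]
wrist_force: [18.7, -4.7, 1.3]
opening: 0.0101
grasp_force: 48.8
```

Call:
arm_command([
  [0, 0.002, 0.003, 0],
  [0, 0.003, 0.006, 0],
  [0, 0.003, 0.009, 0],
  [0, 0.003, 0.009, 0],
  [0, 0.003, 0.009, 0],
])

```text
time: 9.0
ee_pos: [0.3965, 0.2276, 0.0225]
tcp_rot: [179.8, -0.2, 93.8]
wrist_force: [-16.8, -7.3, 46.6]
opening: 0.0097
grasp_force: 57.9
```

Call:
arm_command([
  [0, 0, 0, 0],
  [0, 0, 0, 0],
  [0, 0, 0, 0],
  [0, 0, 0, 0],
  [0, 0, 0, 0],
], hand=0.05)

```text
time: 9.5
ee_pos: [0.3954, 0.2265, 0.0169]
tcp_rot: [-180.0, 0.0, 93.8]
wrist_force: [0.2, -0.3, -0.4]
opening: 0.0501
grasp_force: 0.0
```

Call:
arm_command([
  [0, 0, -0.02, 0],
  [0, 0, -0.06, 0],
  [0, 0, -0.11, 0],
  [0, -0.02, -0.15, 0],
  [0, -0.05, -0.18, 0],
])

```text
time: 10.0
ee_pos: [0.346, 0.2234, 0.1995]
tcp_rot: [179.9, -0.0, 93.7]
wrist_force: [-0.2, 1.1, 0.9]
opening: 0.0501
grasp_force: 0.0
```

```bash
python3 -c "
from h import *
b=cam('side','s4.png');a=cam('top','t4.png')
for t in ('hatch_bar','hatch_in','hatch_hinge'):
  p,q=best('top',t),best('side',t);print(t,p,q,tri(a,p,b,q) if p is not None and q is not None else '')
for r in tins(a,((359,235),(363,265),(363,297)),.025): print(r)
cv2.imwrite('pics/c4.png',cv2.resize(a['color'][180:330,180:420],(800,500)))
"
```

```text
hatch_bar [349.1, 199.4] [206.3, 267.3] (array([ 0.5196279 , -0.01141093,  0.24299093]), np.float64(0.3939507199401108))
hatch_in [252.2, 277.5] [251.5, 248.0] (array([0.52503376, 0.24103974, 0.03733186]), np.float64(0.0075308836215355985))
hatch_hinge [346.5, 200.3] [281.1, 237.8] (array([ 0.61169856, -0.00297432,  0.22538525]), np.float64(0.22267112229971814))
(array([ 0.65 , -0.088,  0.025]), np.float64(-12.58941586962203), [np.float64(0.071), np.float64(0.05)])
(array([ 0.554, -0.097,  0.025]), np.float64(21.628188870060995), [np.float64(0.051), np.float64(0.067)])
(array([ 0.456, -0.096,  0.025]), np.float64(19.102662112914743), [np.float64(0.051), np.float64(0.067)])
```

View pics/c4.png

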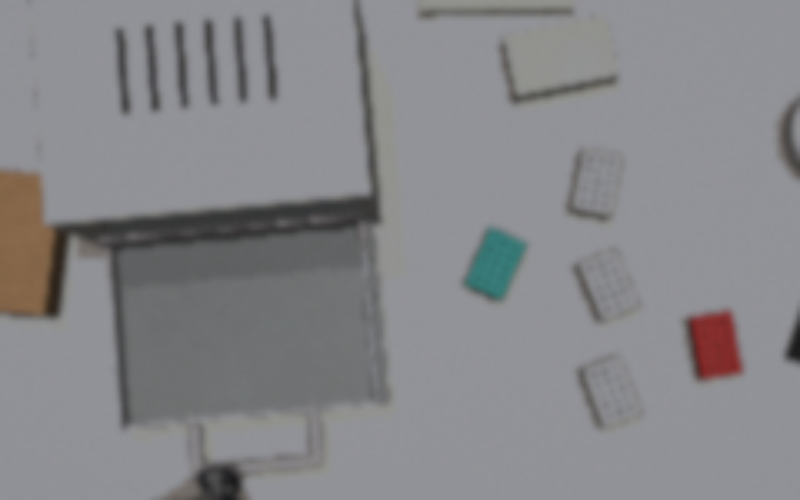

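The door is fully down, with the bin spanning about (115..385, 235..425) in the crop; the tins have not moved and there are still three. I'll start with the nearest tin.

Call:
arm_command([
  [-0.045, 0.012, 0, 0.14],
  [-0.09, 0.024, 0, 0.28],
  [-0.135, 0.036, 0, 0.42],
  [-0.18, 0.048, 0, 0.56],
  [-0.225, 0.06, 0, 0.7],
], hand=0.07)

```text
time: 10.9
ee_pos: [0.4206, 0.0006, 0.1963]
tcp_rot: [-179.9, 0.0, 53.3]
wrist_force: [1.1, 0.6, -0.8]
opening: 0.0701
grasp_force: 0.0
```

```bash
python3 -c "
from h import *
to((.456,-.096,.12),19)"
```

```text
[-0.0563  0.0861  0.0763  0.5991]
```

Call:
arm_command([
  [-0.014, 0.021, 0.018, 0.12],
  [-0.028, 0.043, 0.036, 0.24],
  [-0.042, 0.064, 0.055, 0.37],
  [-0.0565, 0.086, 0.076, 0.5],
  [-0.0565, 0.086, 0.076, 0.6],
])

```text
time: 11.4
ee_pos: [0.4552, -0.0959, 0.1169]
tcp_rot: [-179.8, 0.3, 18.8]
wrist_force: [-1.1, 0.3, 0.4]
opening: 0.0704
grasp_force: 0.0
```

Call:
arm_command([
  [0, 0, 0.03, 0],
  [0, 0, 0.06, 0],
  [0, 0, 0.085, 0],
  [0, 0, 0.1, 0],
  [0, 0, 0.112, 0],
])

```text
time: 11.9
ee_pos: [0.4551, -0.0938, 0.0069]
tcp_rot: [-179.9, 0.2, 19.3]
wrist_force: [-0.3, 0.4, 0.1]
opening: 0.0699
grasp_force: 0.0
```

Call:
arm_command([
  [0, 0, 0, 0],
  [0, 0, 0, 0],
  [0, 0, 0, 0],
  [0, 0, 0, 0],
  [0, 0, 0, 0],
], hand=0.02, grip_force=40)

```text
time: 12.4
ee_pos: [0.4566, -0.0937, 0.0099]
tcp_rot: [180.0, -0.0, 19.3]
wrist_force: [-0.0, -0.6, -1.2]
opening: 0.0396
grasp_force: 26.5
```

Call:
arm_command([
  [0, 0, 0, 0],
  [0, 0, -0.03, 0],
  [0, 0, -0.07, 0],
  [0, 0, -0.11, 0],
  [0, 0, -0.14, 0],
])

```text
time: 12.9
ee_pos: [0.4564, -0.0937, 0.1518]
tcp_rot: [180.0, -0.1, 19.3]
wrist_force: [-0.3, -0.3, -1.4]
opening: 0.0394
grasp_force: 47.4
```

```bash
python3 -c "
from h import *
print(bot.get_obs()['opening'])
c,s=np.cos(np.radians(4)),np.sin(np.radians(4))
for v in(-.065,0,.065):
  p=(.52-s*v,.24+c*v,.15);print(p);to(p,4)"
```

```text
0.03937711973256385
(np.float64(0.5245341707933682), np.float64(0.17515833673311143), 0.15)
[ 0.1532 -0.2312  0.0018  0.2671]
(np.float64(0.52), np.float64(0.24), 0.15)
[ 0.1703 -0.2939  0.0018  0.2671]
(np.float64(0.5154658292066319), np.float64(0.30484166326688855), 0.15)
[ 0.1875 -0.3566  0.0018  0.2671]
```

Call:
arm_command([
  [0.018, -0.036, 0, 0.06],
  [0.037, -0.071, 0, 0.12],
  [0.056, -0.107, 0, 0.18],
  [0.075, -0.143, 0, 0.24],
  [0.0935, -0.178, 0, 0.267],
])

```text
time: 13.4
ee_pos: [0.4901, 0.0704, 0.1493]
tcp_rot: [-178.3, 0.0, 7.4]
wrist_force: [-0.5, 0.2, -2.1]
opening: 0.0389
grasp_force: 47.5
```

Call:
arm_command([
  [0.0085, -0.04, 0, 0],
  [0.0175, -0.08, 0, 0],
  [0.026, -0.12, 0, 0],
  [0.035, -0.16, 0, 0],
  [0.0435, -0.197, 0, 0],
])

```text
time: 13.9
ee_pos: [0.5238, 0.1206, 0.1536]
tcp_rot: [-176.4, 0.1, 11.1]
wrist_force: [0.0, -0.7, -1.0]
opening: 0.0388
grasp_force: 47.5
```

```bash
python3 -c "
from h import *
print(bot.get_obs()['opening'])
to((.5155,.305,.0545),4)"
```

```text
0.0388035701801244
[ 0.0273 -0.1826  0.0991  0.1235]
```

```bash
python3 -c "
from h import *
o=bot.get_obs();print(o['q'].round(1),o['qd'].round(1),o['tcp_rot'],o['ee_pos'],o['wrist_force'],o['torque'])
cam('side','s5.png')
b=cv2.imread('pics/s5.png');cv2.imwrite('pics/c5.png',cv2.resize(b[40:340,130:530],(720,540)))"
```

```text
[ 11.    2.5  -1.2  86.4   3.6 180. ] [ 1.7  9.7 10.9  1.2  0.6 -0. ] [-1.76354153e+02  1.21484460e-01  1.10755928e+01] [0.52379648 0.12055853 0.15355696] [ 0.02817273 -0.68452751 -1.03335574] [-0.07250615 -0.05878035 -0.02447579]
```

View pics/c5.png

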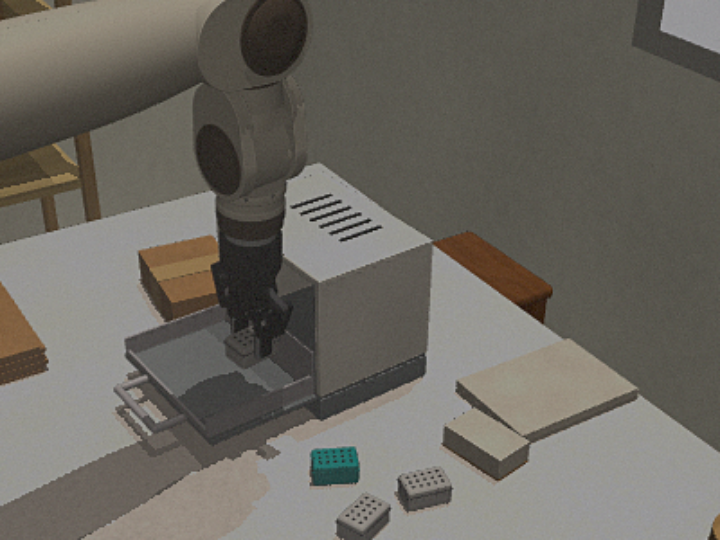

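The tin is held above the bin; joint 6 hit its 180° limit (yaw = q1+180−q6), so I'll turn the tool the other way round to yaw 184.

Call:
arm_command([
  [0, 0, -0.01, -0.14],
  [0, 0, -0.01, -0.28],
  [0, 0, -0.01, -0.42],
  [0, 0, -0.01, -0.56],
  [0, 0, -0.01, -0.7],
])

```text
time: 14.45
ee_pos: [0.5234, 0.1194, 0.1636]
tcp_rot: [-177.2, -2.3, 51.4]
wrist_force: [-0.2, 0.1, -0.8]
opening: 0.0393
grasp_force: 47.5
```

Call:
arm_command([
  [0, 0, 0, -0.14],
  [0, 0, 0, -0.28],
  [0, 0, 0, -0.42],
  [0, 0, 0, -0.56],
  [0, 0, 0, -0.7],
])

```text
time: 14.95
ee_pos: [0.5234, 0.1194, 0.1636]
tcp_rot: [-179.3, -3.6, 91.6]
wrist_force: [0.1, 0.0, -2.4]
opening: 0.0393
grasp_force: 47.5
```

Call:
arm_command([
  [0, 0, 0, -0.14],
  [0, 0, 0, -0.28],
  [0, 0, 0, -0.42],
  [0, 0, 0, -0.56],
  [0, 0, 0, -0.7],
])

```text
time: 15.45
ee_pos: [0.5234, 0.1194, 0.1636]
tcp_rot: [178.2, -3.2, 131.7]
wrist_force: [-0.1, -0.2, -1.0]
opening: 0.0391
grasp_force: 47.5
```

Call:
arm_command([
  [0, 0, 0, -0.14],
  [0, 0, 0, -0.28],
  [0, 0, 0, -0.42],
  [0, 0, 0, -0.56],
  [0, 0, 0, -0.7],
])

```text
time: 15.95
ee_pos: [0.5234, 0.1194, 0.1636]
tcp_rot: [176.6, -1.3, 171.8]
wrist_force: [0.4, -0.2, -1.2]
opening: 0.039
grasp_force: 47.5
```

```bash
python3 -c "
from h import *
o=bot.get_obs();print(o['opening'],o['q'].round(1),o['tcp_rot'],o['ee_pos'])
to((.5155,.305,.0545),184)"
```

```text
0.03896898482749711 [10.9  2.4 -0.2 87.5  3.6 19.1] [176.60181868  -1.30558788 171.83427366] [0.5234242  0.11941826 0.16359995]
[ 0.0342  0.1826  0.1091 -0.2123]
```

```bash
cat >> h.py <<'E'
def to(p,yaw):
    o=bot.get_obs(); M=rot(o['tcp_rot']); print(np.r_[M.T@(np.array(p)-o['ee_pos']),-np.radians((yaw-o['tcp_rot'][2]+180)%360-180)].round(4), M[:,2].round(3))
E
python3 -c "
from h import *
to((.5155,.305,.15),184);to((.5155,.305,.0545),184)"
```

```text
[ 0.0339  0.1814  0.0252 -0.2123] [-0.014  0.062 -0.998]
[ 0.0317  0.1757  0.1205 -0.2123] [-0.014  0.062 -0.998]
```

Call:
arm_command([
  [0.007, 0.036, 0.005, -0.05],
  [0.014, 0.073, 0.01, -0.1],
  [0.02, 0.11, 0.015, -0.15],
  [0.027, 0.146, 0.02, -0.212],
  [0.034, 0.181, 0.025, -0.212],
])

```text
time: 16.45
ee_pos: [0.5162, 0.3063, 0.1501]
tcp_rot: [176.4, -0.6, -176.2]
wrist_force: [0.4, 0.5, -0.8]
opening: 0.0392
grasp_force: 47.5
```

Call:
arm_command([
  [0, 0, 0, 0],
  [0, 0, 0, 0],
  [0, 0, 0, 0],
  [0, 0, 0, 0],
  [0, 0, 0, 0],
])

```text
time: 16.95
ee_pos: [0.5164, 0.3043, 0.1504]
tcp_rot: [176.4, -0.6, -176.4]
wrist_force: [-0.3, -0.2, -1.0]
opening: 0.0392
grasp_force: 47.5
```

```bash
python3 -c "
from h import *
o=bot.get_obs();print(o['opening'],o['q'].round(1),o['tcp_rot'],o['ee_pos'])
to((.5155,.303,.0545),184)"
```

```text
0.03923435736458809 [28.8  9.8  6.4 85.5  3.5 25.3] [ 176.3886919   -0.5642122 -176.3892768] [0.51640816 0.30433156 0.15036932]
[ 0.     -0.0073  0.0956 -0.0068] [-0.014  0.062 -0.998]
```

Call:
arm_command([
  [0, -0.002, 0.025, 0],
  [0, -0.004, 0.05, 0],
  [0, -0.0055, 0.07, 0],
  [0, -0.007, 0.085, 0],
  [0, -0.0075, 0.095, 0],
])

```text
time: 17.45
ee_pos: [0.5151, 0.303, 0.0538]
tcp_rot: [176.4, -0.6, -176.3]
wrist_force: [-0.3, -0.0, -0.3]
opening: 0.0392
grasp_force: 47.5
```

Call:
arm_command([
  [0, 0, 0, 0],
  [0, 0, 0, 0],
  [0, 0, 0, 0],
  [0, 0, 0, 0],
  [0, 0, 0, 0],
], hand=0.052)

```text
time: 17.95
ee_pos: [0.5155, 0.3038, 0.0555]
tcp_rot: [176.4, -0.5, -176.3]
wrist_force: [-0.1, 0.1, -0.0]
opening: 0.0522
grasp_force: 0.0
```

Call:
arm_command([
  [0, 0.001, -0.02, 0],
  [0, 0.003, -0.05, 0],
  [0, 0.006, -0.1, 0],
  [0, -0.03, -0.12, 0],
  [0, -0.07, -0.12, 0],
])

```text
time: 18.45
ee_pos: [0.5227, 0.2271, 0.1745]
tcp_rot: [176.3, -0.2, -176.2]
wrist_force: [0.3, 0.1, -0.2]
opening: 0.0522
grasp_force: 0.0
```

```bash
python3 -c "
from h import *
o=bot.get_obs();print(o['opening'],o['q'].round(1),o['tcp_rot'],o['ee_pos'])
to((.554,-.095,.16),201)"
```

```text
0.05222091113778849 [21.7  5.9  4.7 87.9  3.6 17.9] [ 176.2738865    -0.22157311 -176.17282607] [0.52271996 0.22706582 0.17449394]
[-0.0098 -0.3237 -0.0066 -0.2997] [-0.008  0.065 -0.998]
```

Call:
arm_command([
  [-0.002, -0.045, -0.001, -0.06],
  [-0.004, -0.09, -0.002, -0.12],
  [-0.006, -0.135, -0.003, -0.18],
  [-0.007, -0.18, -0.004, -0.24],
  [-0.008, -0.225, -0.005, -0.3],
], hand=0.07)

```text
time: 18.95
ee_pos: [0.5437, 0.0008, 0.1613]
tcp_rot: [176.4, 0.6, -159.0]
wrist_force: [1.0, 0.4, -0.1]
opening: 0.0698
grasp_force: 0.0
```

```bash
python3 -c "
from h import *
a=cam('top','t6.png')
for r in tins(a,((359,235),(363,265)),.025): print(r)
to((.554,-.095,.12),201)"
```

```text
(array([ 0.629, -0.084,  0.025]), np.float64(89.16386619520671), [np.float64(0.072), np.float64(0.051)])
(array([ 0.586, -0.089,  0.025]), np.float64(89.1629595069281), [np.float64(0.06), np.float64(0.041)])
[ 0.0234 -0.0903  0.0352  0.0006] [-0.014  0.06  -0.998]
```

```bash
python3 -c "
from h import *
s=cam('side','s6.png');s0=cv2.imread('pics/side1.png')
for d in bot.find_in('side','tin1_center'): print(d['location'],round(d['confidence'],2),at(s,d['location'],.02).round(3))
for p in((366,310),(332,328)):
  w=lambda im:im[p[1]-14:p[1]+14,p[0]-18:p[0]+18].astype(int)
  print(np.abs(w(s['color'])-w(s0)).mean())"
```

```text
[253.7, 246.8] 0.68 [0.545 0.264 0.02 ]
9.020502645502646
10.602843915343914
```

```bash
python3 -c "
from h import *
b=cv2.imread('pics/s6.png');cv2.imwrite('pics/c6.png',cv2.resize(b[170:400,180:480],(780,598)))"
```

```text
(no output)
```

View pics/c6.png

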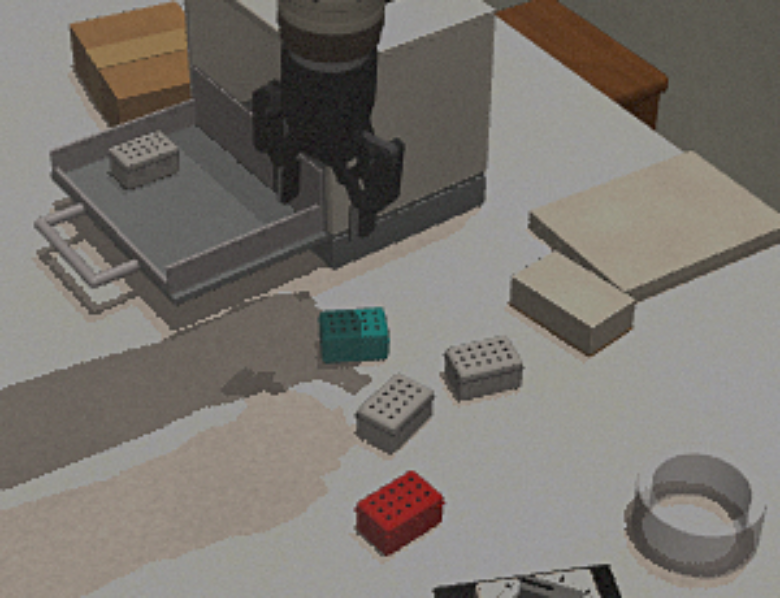

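The first tin lies in the bin at (144,155) in the crop. The other two tins are where they were, at side pixels (366,311) and (332,329).

Call:
arm_command([
  [0.006, -0.023, 0.009, 0],
  [0.012, -0.046, 0.018, 0],
  [0.018, -0.068, 0.026, 0],
  [0.0235, -0.09, 0.035, 0],
  [0.0235, -0.09, 0.035, 0],
])

```text
time: 19.6
ee_pos: [0.553, -0.0882, 0.1187]
tcp_rot: [176.3, 0.4, -159.2]
wrist_force: [0.2, 0.7, 0.2]
opening: 0.0702
grasp_force: 0.0
```

```bash
python3 -c "
from h import *
to((.554,-.095,.008),201)"
```

```text
[ 0.0023 -0.0138  0.1101 -0.0042] [-0.016  0.062 -0.998]
```

Call:
arm_command([
  [0, -0.006, 0.03, 0],
  [0.001, -0.01, 0.06, 0],
  [0.001, -0.012, 0.085, 0],
  [0.002, -0.013, 0.1, 0],
  [0.002, -0.0135, 0.11, 0],
])

```text
time: 20.1
ee_pos: [0.5545, -0.0929, 0.0088]
tcp_rot: [176.4, 0.5, -159.1]
wrist_force: [0.4, 0.1, -0.5]
opening: 0.0702
grasp_force: 0.0
```

Call:
arm_command([
  [0, 0, 0, 0],
  [0, 0, 0, 0],
  [0, 0, 0, 0],
  [0, 0, 0, 0],
  [0, 0, 0, 0],
], hand=0.02, grip_force=40)

```text
time: 20.6
ee_pos: [0.5557, -0.094, 0.0112]
tcp_rot: [176.4, 0.6, -159.2]
wrist_force: [-0.3, 0.8, 6.2]
opening: 0.0398
grasp_force: 41.3
```

Call:
arm_command([
  [0, 0, 0, 0],
  [0, 0.002, -0.03, 0],
  [0, 0.004, -0.07, 0],
  [0, 0.007, -0.11, 0],
  [0, 0.009, -0.14, 0],
])

```text
time: 21.1
ee_pos: [0.5538, -0.0944, 0.1529]
tcp_rot: [176.5, 0.6, -159.2]
wrist_force: [0.4, -0.3, -1.4]
opening: 0.0395
grasp_force: 40.6
```

```bash
python3 -c "
from h import *
o=bot.get_obs();print(o['opening'],o['grasp_force'],o['q'].round(1))
to((.52,.24,.15),184)"
```

```text
0.039485740410023465 40.59311099932529 [-11.4   7.1   3.6  87.9   3.3 -32.3]
[-0.0873  0.3237  0.0239  0.2938] [-0.012  0.062 -0.998]
```

Call:
arm_command([
  [-0.011, 0.04, 0.003, 0.06],
  [-0.022, 0.081, 0.006, 0.12],
  [-0.033, 0.121, 0.009, 0.18],
  [-0.044, 0.162, 0.012, 0.24],
  [-0.0545, 0.202, 0.015, 0.294],
])

```text
time: 21.6
ee_pos: [0.532, 0.116, 0.1486]
tcp_rot: [176.4, -0.5, -176.1]
wrist_force: [0.3, -0.2, -0.8]
opening: 0.0396
grasp_force: 40.6
```

```bash
python3 -c "
from h import *
o=bot.get_obs();print(o['opening'])
to((.52,.24,.13),184)"
```

```text
0.039590572497593984
[ 0.0035  0.1231  0.0264 -0.0021] [-0.013  0.062 -0.998]
```

Call:
arm_command([
  [0.001, 0.03, 0.006, 0],
  [0.002, 0.06, 0.012, 0],
  [0.003, 0.09, 0.019, 0],
  [0.0035, 0.123, 0.0265, 0],
  [0.0035, 0.123, 0.0265, 0],
])

```text
time: 22.1
ee_pos: [0.5191, 0.2413, 0.1288]
tcp_rot: [176.4, -0.6, -175.8]
wrist_force: [-0.6, -0.6, 0.2]
opening: 0.0395
grasp_force: 40.7
```

Call:
arm_command([
  [0, -0.001, 0.02, 0],
  [0, -0.0025, 0.04, 0],
  [0, -0.0035, 0.055, 0],
  [0, -0.0045, 0.067, 0],
  [0, -0.0045, 0.074, 0],
])

```text
time: 22.6
ee_pos: [0.519, 0.2379, 0.0543]
tcp_rot: [176.4, -0.6, -176.0]
wrist_force: [-1.0, 0.6, -0.7]
opening: 0.0393
grasp_force: 40.6
```

Call:
arm_command([
  [0, 0, 0, 0],
  [0, 0, 0, 0],
  [0, 0, 0, 0],
  [0, 0, 0, 0],
  [0, 0, 0, 0],
], hand=0.052)

```text
time: 23.1
ee_pos: [0.5194, 0.2385, 0.0557]
tcp_rot: [176.4, -0.5, -176.0]
wrist_force: [0.5, -0.7, -0.1]
opening: 0.0521
grasp_force: 0.0
```

Call:
arm_command([
  [0, 0.001, -0.02, 0],
  [0, 0.003, -0.05, 0],
  [0, 0.006, -0.1, 0],
  [0, -0.03, -0.12, 0],
  [0, -0.07, -0.12, 0],
])

```text
time: 23.6
ee_pos: [0.5272, 0.1616, 0.1748]
tcp_rot: [176.3, -0.2, -175.8]
wrist_force: [1.2, -0.6, -0.3]
opening: 0.0521
grasp_force: 0.0
```

```bash
python3 -c "
from h import *
to((.6495,-.087,.13),168)"
```

```text
[-0.104  -0.2592  0.0278  0.2824] [-0.008  0.064 -0.998]
```

Call:
arm_command([
  [-0.016, -0.04, 0, 0.06],
  [-0.032, -0.08, 0, 0.12],
  [-0.048, -0.12, 0, 0.18],
  [-0.064, -0.16, 0, 0.24],
  [-0.08, -0.2, 0, 0.282],
], hand=0.07)

```text
time: 24.1
ee_pos: [0.6201, -0.034, 0.1574]
tcp_rot: [176.7, -1.5, 167.8]
wrist_force: [0.9, 0.7, 0.3]
opening: 0.0702
grasp_force: 0.0
```

```bash
python3 -c "
from h import *
s=cam('side','s7.png')
s0=cv2.imread('pics/s6.png');g=s['color']
w=lambda im:im[297:325,348:384].astype(int)
print(np.abs(w(g)-w(s0)).mean())
for d in bot.find_in('side','tin1_center'): print(d['location'],round(d['confidence'],2),at(s,d['location'],.02).round(3))
to((.6495,-.087,.13),168);to((.6495,-.087,.008),168)"
```

```text
4.130952380952381
[-0.0397 -0.0444  0.0224 -0.0074] [-0.015  0.061 -0.998]
[-0.0431 -0.0513  0.1441 -0.0074] [-0.015  0.061 -0.998]
```

Call:
arm_command([
  [-0.012, -0.013, 0.007, 0],
  [-0.025, -0.027, 0.014, 0],
  [-0.04, -0.0445, 0.0225, 0],
  [-0.04, -0.0445, 0.0225, 0],
  [-0.04, -0.045, 0.04, 0],
])

```text
time: 24.7
ee_pos: [0.6496, -0.0825, 0.1148]
tcp_rot: [176.7, -1.4, 167.9]
wrist_force: [0.4, -0.1, -0.1]
opening: 0.0702
grasp_force: 0.0
```

```bash
python3 -c "
from h import *
to((.6495,-.087,.008),168)"
```

```text
[-0.0034 -0.0106  0.1063 -0.0016] [-0.012  0.062 -0.998]
```

Call:
arm_command([
  [-0.001, -0.005, 0.03, 0],
  [-0.002, -0.008, 0.06, 0],
  [-0.003, -0.01, 0.085, 0],
  [-0.0035, -0.0105, 0.1, 0],
  [-0.0035, -0.0105, 0.106, 0],
])

```text
time: 25.2
ee_pos: [0.6475, -0.0859, 0.0055]
tcp_rot: [176.7, -1.7, 167.9]
wrist_force: [-0.3, 1.4, 0.2]
opening: 0.0699
grasp_force: 0.0
```

Call:
arm_command([
  [0, 0, 0, 0],
  [0, 0, 0, 0],
  [0, 0, 0, 0],
  [0, 0, 0, 0],
  [0, 0, 0, 0],
], hand=0.02, grip_force=40)

```text
time: 25.7
ee_pos: [0.6492, -0.0865, 0.009]
tcp_rot: [176.7, -1.4, 167.9]
wrist_force: [-0.3, 1.1, 6.7]
opening: 0.0394
grasp_force: 41.3
```

Call:
arm_command([
  [0, 0, 0, 0],
  [0, 0.002, -0.03, 0],
  [0, 0.004, -0.07, 0],
  [0, 0.007, -0.11, 0],
  [0, 0.009, -0.15, 0],
])

```text
time: 26.2
ee_pos: [0.6521, -0.0869, 0.1594]
tcp_rot: [176.7, -1.5, 167.9]
wrist_force: [0.5, 0.2, -1.4]
opening: 0.0395
grasp_force: 40.5
```

```bash
python3 -c "
from h import *
o=bot.get_obs();print(o['opening'],o['grasp_force'],o['q'].round(1))
to((.524,.177,.16),184)"
```

```text
0.03947399628409201 40.50876117311418 [-9.1 20.7 20.6 91.2  3.4  3. ]
[ 0.1805  0.2306  0.0175 -0.2809] [-0.014  0.062 -0.998]
```

Call:
arm_command([
  [0.03, 0.009, 0, -0.06],
  [0.06, 0.018, 0, -0.12],
  [0.09, 0.027, 0, -0.18],
  [0.115, 0.034, 0, -0.24],
  [0.133, 0.045, 0.003, -0.281],
])

```text
time: 26.7
ee_pos: [0.5305, -0.0148, 0.1616]
tcp_rot: [176.4, -0.5, -175.9]
wrist_force: [0.8, -0.5, -0.3]
opening: 0.0395
grasp_force: 40.5
```

```bash
python3 -c "
from h import *
print(bot.get_obs()['opening'])
to((.524,.177,.13),184)"
```

```text
0.039475108599577265
[-0.0074  0.1894  0.0435  0.0016] [-0.013  0.062 -0.998]
```

Call:
arm_command([
  [-0.002, 0.04, 0.008, 0],
  [-0.003, 0.08, 0.018, 0],
  [-0.005, 0.12, 0.028, 0],
  [-0.006, 0.155, 0.036, 0],
  [-0.0075, 0.1895, 0.0435, 0],
])

```text
time: 27.2
ee_pos: [0.5253, 0.1784, 0.1292]
tcp_rot: [176.4, -0.5, -176.0]
wrist_force: [1.0, -0.5, -0.3]
opening: 0.0395
grasp_force: 40.5
```

```bash
python3 -c "
from h import *
print(bot.get_obs()['opening'])
to((.524,.177,.055),184)"
```

```text
0.03948965351275423
[ 0.0007 -0.006   0.074  -0.0001] [-0.013  0.062 -0.998]
```

Call:
arm_command([
  [0, -0.001, 0.02, 0],
  [0, -0.003, 0.04, 0],
  [0, -0.005, 0.055, 0],
  [0, -0.006, 0.067, 0],
  [0, -0.006, 0.074, 0],
])

```text
time: 27.7
ee_pos: [0.5247, 0.1751, 0.0539]
tcp_rot: [176.4, -0.6, -176.1]
wrist_force: [-0.7, -0.1, -0.5]
opening: 0.0392
grasp_force: 40.5
```

Call:
arm_command([
  [0, 0, 0, 0],
  [0, 0, 0, 0],
  [0, 0, 0, 0],
  [0, 0, 0, 0],
  [0, 0, 0, 0],
], hand=0.052)

```text
time: 28.2
ee_pos: [0.5252, 0.1755, 0.0552]
tcp_rot: [176.4, -0.5, -176.0]
wrist_force: [-0.3, -0.4, 0.7]
opening: 0.0519
grasp_force: 0.0
```

Call:
arm_command([
  [0, 0.001, -0.02, 0],
  [0, 0.003, -0.05, 0],
  [0, 0.006, -0.1, 0],
  [0.04, 0.006, -0.12, 0.14],
  [0.08, 0.006, -0.12, 0.28],
])

```text
time: 28.7
ee_pos: [0.4472, 0.1687, 0.1791]
tcp_rot: [176.5, -1.3, 167.6]
wrist_force: [-0.8, -0.0, -0.4]
opening: 0.0522
grasp_force: 0.0
```

Call:
arm_command([
  [0.03, 0, 0, 0.14],
  [0.05, 0, 0, 0.28],
  [0.05, 0, 0, 0.42],
  [0.05, 0, 0, 0.56],
  [0.05, 0, 0, 0.7],
])

```text
time: 29.2
ee_pos: [0.3974, 0.179, 0.1774]
tcp_rot: [178.4, -3.3, 127.5]
wrist_force: [-0.8, -0.2, -0.2]
opening: 0.0517
grasp_force: 0.0
```

```bash
python3 -c "
from h import *
s=cam('side','s8.png');a=cam('top','t8.png')
to((.3955,.2265,.12),93.8)
im=np.hstack([cv2.resize(s['color'][180:330,180:380],(400,300)),cv2.resize(a['color'][200:320,180:340],(400,300))])
cv2.imwrite('pics/c8.png',im)"
```

```text
[0.0355 0.0259 0.0602 0.5924] [-0.014  0.062 -0.998]
```

View pics/c8.png

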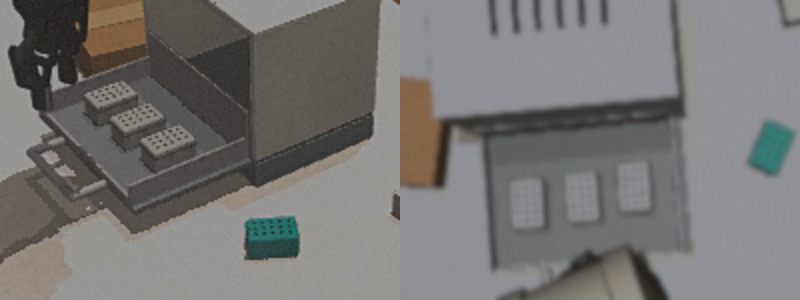

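All three tins lie side by side in the bin (side crop (110,100), (137,123) and (167,145)). Now to grasp the bar.

Call:
arm_command([
  [0.007, 0.005, 0.012, 0.14],
  [0.014, 0.01, 0.024, 0.28],
  [0.021, 0.016, 0.036, 0.42],
  [0.028, 0.021, 0.048, 0.56],
  [0.0355, 0.026, 0.06, 0.592],
])

```text
time: 29.8
ee_pos: [0.3955, 0.2269, 0.1195]
tcp_rot: [-179.4, -3.6, 93.9]
wrist_force: [0.8, 0.6, -0.1]
opening: 0.0522
grasp_force: 0.0
```

Call:
arm_command([
  [0, 0, 0, 0],
  [0, 0, 0, 0],
  [0, 0, 0, 0],
  [0, 0, 0, 0],
  [0, 0, 0, 0],
])

```text
time: 30.3
ee_pos: [0.3957, 0.2263, 0.1203]
tcp_rot: [-179.5, -3.6, 93.9]
wrist_force: [-0.2, 0.5, 1.3]
opening: 0.0519
grasp_force: 0.0
```

```bash
python3 -c "
from h import *
to((.3955,.2265,.019),93.8);o=bot.get_obs();print(o['ee_pos'],o['tcp_rot'])"
```

```text
[-0.0062  0.0007  0.1012  0.0016] [-0.014  0.062 -0.998]
[0.39570461 0.22630152 0.1203438 ] [-179.47079822   -3.625084     93.89370895]
```

Call:
arm_command([
  [-0.001, 0, 0.02, 0],
  [-0.003, 0, 0.045, 0],
  [-0.005, 0.001, 0.07, 0],
  [-0.006, 0.001, 0.09, 0],
  [-0.006, 0.001, 0.101, 0],
], hand=0.036)

```text
time: 30.8
ee_pos: [0.3948, 0.2263, 0.0172]
tcp_rot: [-179.3, -3.6, 93.9]
wrist_force: [0.6, 0.6, 0.1]
opening: 0.0363
grasp_force: 0.0
```

Call:
arm_command([
  [0, 0, 0, 0],
  [0, 0, 0, 0],
  [0, 0, 0, 0],
  [0, 0, 0, 0],
  [0, 0, 0, 0],
], hand=0, grip_force=60)

```text
time: 31.3
ee_pos: [0.3961, 0.2269, 0.0194]
tcp_rot: [-179.5, -3.6, 93.9]
wrist_force: [4.2, -1.9, -1.8]
opening: 0.0098
grasp_force: 58.6
```

```bash
python3 -c "
from h import *
o=bot.get_obs();print(o['ee_pos'],o['opening'],o['wrist_force']);M=rot(o['tcp_rot'])
f=lambda a:np.array([-.215*np.sin(a)-.005*np.cos(a),.215*np.cos(a)-.005*np.sin(a)])
P=[f(a) for a in np.linspace(1.571,0,36)]
t=np.radians(4)
W=[M.T@np.array([(p[0]-P[0][0])*np.cos(t),(p[0]-P[0][0])*np.sin(t),p[1]-P[0][1]]) for p in P]
for k in range(0,35,5):
  print([list((W[k+i]-W[k]).round(4))+[0] for i in range(1,6)], (o['ee_pos']+M@W[k+5]).round(3))"
```

```text
[0.39612233 0.22690356 0.01937882] 0.009786876155962314 [ 4.15873664 -1.94989712 -1.82996894]
[[np.float64(0.0006), np.float64(-0.0001), np.float64(-0.0096), 0], [np.float64(0.0012), np.float64(0.0003), np.float64(-0.0193), 0], [np.float64(0.0018), np.float64(0.001), np.float64(-0.0289), 0], [np.float64(0.0024), np.float64(0.0022), np.float64(-0.0384), 0], [np.float64(0.003), np.float64(0.0039), np.float64(-0.0479), 0]] [0.4   0.227 0.067]
[[np.float64(0.0006), np.float64(0.0021), np.float64(-0.0094), 0], [np.float64(0.0012), np.float64(0.0045), np.float64(-0.0187), 0], [np.float64(0.0018), np.float64(0.0074), np.float64(-0.0279), 0], [np.float64(0.0024), np.float64(0.0107), np.float64(-0.037), 0], [np.float64(0.0029), np.float64(0.0145), np.float64(-0.0458), 0]] [0.415 0.228 0.113]
[[np.float64(0.0006), np.float64(0.0041), np.float64(-0.0087), 0], [np.float64(0.0011), np.float64(0.0086), np.float64(-0.0172), 0], [np.float64(0.0016), np.float64(0.0135), np.float64(-0.0256), 0], [np.float64(0.0022), np.float64(0.0187), np.float64(-0.0336), 0], [np.float64(0.0027), np.float64(0.0243), 
[... 740 characters left out ...]
]
[[np.float64(0.0003), np.float64(0.0087), np.float64(-0.0043), 0], [np.float64(0.0005), np.float64(0.0175), np.float64(-0.0081), 0], [np.float64(0.0008), np.float64(0.0265), np.float64(-0.0116), 0], [np.float64(0.001), np.float64(0.0357), np.float64(-0.0146), 0], [np.float64(0.0012), np.float64(0.0449), np.float64(-0.0173), 0]] [0.558 0.238 0.233]
[[np.float64(0.0002), np.float64(0.0094), np.float64(-0.0022), 0], [np.float64(0.0003), np.float64(0.0189), np.float64(-0.004), 0], [np.float64(0.0004), np.float64(0.0284), np.float64(-0.0054), 0], [np.float64(0.0005), np.float64(0.038), np.float64(-0.0064), 0], [np.float64(0.0005), np.float64(0.0477), np.float64(-0.0069), 0]] [0.606 0.242 0.239]
```

Call:
arm_command([
  [0.0005, 0, -0.0095, 0],
  [0.001, 0.0005, -0.0195, 0],
  [0.002, 0.001, -0.029, 0],
  [0.0025, 0.002, -0.0385, 0],
  [0.003, 0.004, -0.048, 0],
])

```text
time: 31.8
ee_pos: [0.4, 0.2272, 0.067]
tcp_rot: [-179.4, -3.6, 93.9]
wrist_force: [3.8, 0.4, -6.8]
opening: 0.01
grasp_force: 58.3
```

Call:
arm_command([
  [0.0005, 0.002, -0.0095, 0],
  [0.001, 0.0045, -0.0185, 0],
  [0.002, 0.0075, -0.028, 0],
  [0.0025, 0.0105, -0.037, 0],
  [0.003, 0.0145, -0.046, 0],
])

```text
time: 32.3
ee_pos: [0.4142, 0.2283, 0.1132]
tcp_rot: [-179.3, -3.6, 93.9]
wrist_force: [-3.1, 1.4, -5.1]
opening: 0.01
grasp_force: 58.4
```

Call:
arm_command([
  [0.0005, 0.004, -0.0085, 0],
  [0.001, 0.0085, -0.017, 0],
  [0.0015, 0.0135, -0.0255, 0],
  [0.002, 0.0185, -0.0335, 0],
  [0.0025, 0.0245, -0.0415, 0],
])

```text
time: 32.8
ee_pos: [0.4378, 0.2301, 0.1549]
tcp_rot: [-179.2, -3.7, 93.9]
wrist_force: [-14.6, 3.1, 2.1]
opening: 0.0096
grasp_force: 58.7
```

Call:
arm_command([
  [0.0005, 0.006, -0.0075, 0],
  [0.001, 0.012, -0.015, 0],
  [0.0015, 0.019, -0.022, 0],
  [0.002, 0.026, -0.0285, 0],
  [0.0025, 0.033, -0.035, 0],
])

```text
time: 33.3
ee_pos: [0.4704, 0.2327, 0.1914]
tcp_rot: [-179.2, -3.7, 93.9]
wrist_force: [-19.2, -0.9, 13.4]
opening: 0.0098
grasp_force: 59.1
```

Call:
arm_command([
  [0.0005, 0.0055, -0.0075, 0],
  [0.001, 0.013, -0.014, 0],
  [0.001, 0.021, -0.0195, 0],
  [0.0015, 0.0295, -0.0245, 0],
  [0.002, 0.038, -0.029, 0],
])

```text
time: 33.8
ee_pos: [0.5102, 0.2358, 0.2201]
tcp_rot: [-179.4, -3.7, 93.9]
wrist_force: [-11.2, 1.5, 10.1]
opening: 0.0096
grasp_force: 59.2
```

Call:
arm_command([
  [0.0005, 0.0085, -0.0045, 0],
  [0.0005, 0.0175, -0.0085, 0],
  [0.001, 0.0265, -0.012, 0],
  [0.001, 0.0355, -0.015, 0],
  [0.001, 0.045, -0.0175, 0],
])

```text
time: 34.3
ee_pos: [0.5561, 0.2392, 0.2383]
tcp_rot: [-179.6, -3.8, 93.9]
wrist_force: [-8.7, 4.0, 14.7]
opening: 0.0095
grasp_force: 63.0
```

Call:
arm_command([
  [0, 0.0095, -0.003, 0],
  [0, 0.019, -0.0055, 0],
  [0.0005, 0.0285, -0.0075, 0],
  [0.0005, 0.038, -0.009, 0],
  [0.0005, 0.0475, -0.0095, 0],
])

```text
time: 34.8
ee_pos: [0.6036, 0.2429, 0.2462]
tcp_rot: [-179.5, -3.8, 94.0]
wrist_force: [-5.9, 8.1, -0.8]
opening: 0.0095
grasp_force: 59.5
```

```bash
python3 -c "
from h import *
o=bot.get_obs();print(o['ee_pos'],o['opening'],o['wrist_force'],o['torque'])"
```

```text
[0.60363211 0.24289475 0.24624911] 0.009515532249568658 [-5.86341134  8.09570219 -0.83621858] [1.51440699 1.37175431 0.2739747 ]
```

Call:
arm_command([
  [0, 0.001, 0, 0],
  [0, 0.002, 0, 0],
  [0, 0.003, 0, 0],
  [0, 0.004, 0, 0],
  [0, 0.004, 0, 0],
])

```text
time: 35.3
ee_pos: [0.6057, 0.2431, 0.2457]
tcp_rot: [-179.3, -3.8, 94.0]
wrist_force: [-13.9, 7.1, 7.5]
opening: 0.0095
grasp_force: 63.2
```

Call:
arm_command([
  [0, 0.001, 0, 0],
  [0, 0.002, 0, 0],
  [0, 0.003, 0, 0],
  [0, 0.004, 0, 0],
  [0, 0.004, 0, 0],
])

```text
time: 35.8
ee_pos: [0.6059, 0.2431, 0.2457]
tcp_rot: [-178.9, -3.8, 94.0]
wrist_force: [-34.7, 3.1, 11.2]
opening: 0.0098
grasp_force: 63.9
```

Call:
arm_command([
  [0, -0.003, 0, 0],
  [0, -0.005, 0, 0],
  [0, -0.005, 0, 0],
  [0, -0.005, 0, 0],
  [0, -0.005, 0, 0],
], hand=0.04)

```text
time: 36.3
ee_pos: [0.607, 0.2414, 0.2436]
tcp_rot: [-179.4, -3.6, 93.9]
wrist_force: [0.0, 0.9, 0.6]
opening: 0.0398
grasp_force: 0.0
```

Call:
arm_command([
  [0, 0, -0.01, 0],
  [0, 0, -0.03, 0],
  [0, 0, -0.06, 0],
  [0, -0.04, -0.08, 0],
  [0, -0.08, -0.08, 0],
])

```text
time: 36.8
ee_pos: [0.5287, 0.2312, 0.3262]
tcp_rot: [-179.6, -3.7, 93.8]
wrist_force: [0.2, 0.0, 0.7]
opening: 0.0401
grasp_force: 0.0
```

```bash
python3 -c "
from h import *
s=cam('side','s9.png');a=cam('top','t9.png')
im=np.hstack([cv2.resize(s['color'][130:290,210:410],(400,320)),cv2.resize(a['color'][240:308,405:490],(400,320),interpolation=cv2.INTER_CUBIC)])
cv2.imwrite('pics/c9.png',im)
for t in('hatch_in','timer','dial_grip','mat'):
  p,q=best('top',t),best('side',t)
  print(t,p,q,tri(a,p,s,q) if p is not None and q is not None else '')
o=bot.get_obs();print(o['q'].round(1),o['ee_pos'],o['tcp_rot'])"
```

```text
hatch_in [246.0, 247.3] [278.2, 212.3] (array([0.61062289, 0.2493665 , 0.11299871]), np.float64(0.006519227762749254))
timer [439.4, 273.0] [390.2, 418.2] (array([ 0.53139961, -0.34994151, -0.00526569]), np.float64(0.006146586100677972))
dial_grip [447.4, 272.9] [393.0, 401.0] (array([ 0.52844137, -0.35708383,  0.05336221]), np.float64(0.004892684956605136))
mat [440.5, 271.7] [277.3, 249.6] (array([ 0.451708  , -0.21707666,  0.36308959]), np.float64(0.13982796398407038))
[ 21.8  11.7  28.1 105.9   3.6 108. ] [0.52873838 0.23111183 0.32366259] [-179.39287893   -3.59428528   93.84686018]
```

View pics/c9.png

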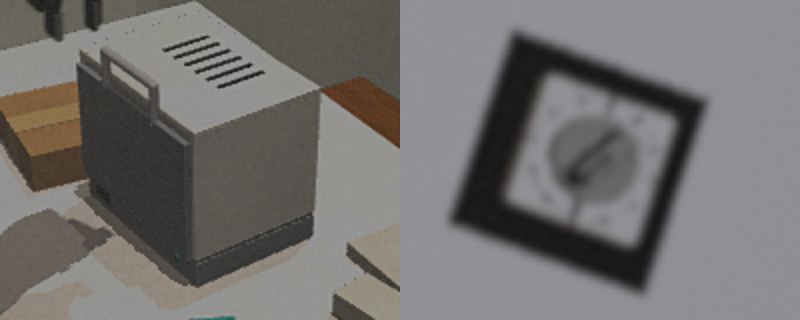

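The door is flush shut. The timer sits in the middle of its mat at about (591,158) in the crop, with the zero mark down-left at (574,215) and the pointer at about (570,180), roughly 0.45 rad clockwise of it. I'll unwind joint 6 towards −180° for the dial turn; at that limit I can also undo the 3.6° tool tilt.

Call:
arm_command([
  [-0.025, -0.008, 0, -0.14],
  [-0.05, -0.016, 0, -0.28],
  [-0.075, -0.024, 0, -0.42],
  [-0.1, -0.032, 0, -0.56],
  [-0.12, -0.037, 0, -0.7],
])

```text
time: 37.8
ee_pos: [0.4991, 0.1078, 0.3169]
tcp_rot: [178.1, -3.1, 134.3]
wrist_force: [0.6, -0.4, -0.5]
opening: 0.0398
grasp_force: 0.0
```

Call:
arm_command([
  [0, 0, 0, -0.14],
  [0, 0, 0, -0.28],
  [0, 0, 0, -0.42],
  [0, 0, 0, -0.56],
  [0, 0, 0, -0.7],
])

```text
time: 38.3
ee_pos: [0.4996, 0.109, 0.3168]
tcp_rot: [176.5, -1.2, 174.5]
wrist_force: [0.0, 0.3, 0.7]
opening: 0.0396
grasp_force: 0.0
```

Call:
arm_command([
  [0, 0, 0, -0.14],
  [0, 0, 0, -0.28],
  [0, 0, 0, -0.42],
  [0, 0, 0, -0.56],
  [0, 0, 0, -0.7],
])

```text
time: 38.8
ee_pos: [0.4996, 0.109, 0.3167]
tcp_rot: [176.6, 1.3, -145.5]
wrist_force: [0.3, 0.4, 0.8]
opening: 0.0399
grasp_force: 0.0
```

Call:
arm_command([
  [0, 0, 0, -0.14],
  [0, 0, 0, -0.28],
  [0, 0, 0, -0.42],
  [0, 0, 0, -0.56],
  [0, 0, 0, -0.7],
])

```text
time: 39.3
ee_pos: [0.4996, 0.109, 0.3168]
tcp_rot: [178.2, 3.2, -105.4]
wrist_force: [-0.1, -0.7, -0.1]
opening: 0.0395
grasp_force: 0.0
```

Call:
arm_command([
  [0, 0, 0, -0.14],
  [0, 0, 0, -0.28],
  [0, 0, 0, -0.42],
  [0, 0, 0, -0.56],
  [0, 0, 0, -0.7],
])

```text
time: 39.8
ee_pos: [0.4996, 0.109, 0.3167]
tcp_rot: [-179.3, 3.6, -65.2]
wrist_force: [0.5, 0.5, 0.5]
opening: 0.0403
grasp_force: 0.0
```

Call:
arm_command([
  [0, 0, 0, -0.14],
  [0, 0, 0, -0.28],
  [0, 0, 0, -0.42],
  [0, 0, 0, -0.56],
  [0, 0, 0, -0.7],
])

```text
time: 40.3
ee_pos: [0.4996, 0.109, 0.3167]
tcp_rot: [-177.1, 2.3, -25.1]
wrist_force: [0.2, -0.0, -0.6]
opening: 0.0403
grasp_force: 0.0
```

```bash
python3 -c "
from h import *
o=bot.get_obs();print(o['q'].round(1),o['ee_pos'],o['tcp_rot'])
a=cam('top')
C=[at(a,np.array(p)/[400/85,320/68]+[405-400/(400/85),240],.003) for p in((515,32),(708,100),(645,292),(455,222))]
C=np.array(C);print(C.round(3),C.mean(0))
for i,j in((3,0),(2,1)): d=C[j]-C[i];print('x',np.degrees(np.arctan2(d[1],d[0])))
for i,j in((1,0),(2,3)): d=C[j]-C[i];print('y',np.degrees(np.arctan2(-d[0],d[1])))
k=lambda p,z:at(a,np.array(p)/[400/85,320/68]+[405-85,240],z)
d=k((572,178),.067)-k((622,128),.067);print('pointer yaw',np.degrees(np.arctan2(d[1],d[0])))
cv2.imwrite('pics/c10.png',cv2.resize(a['color'][252:296,424:468],(590,590),interpolation=cv2.INTER_CUBIC))"
```

```text
[  10.3    2.7   17.3  104.8    3.7 -144.6] [0.49962537 0.10900823 0.3167454 ] [-177.13532851    2.27138809  -25.09449188]
[[ 0.612 -0.318  0.003]
 [ 0.564 -0.446  0.003]
 [ 0.436 -0.397  0.003]
 [ 0.485 -0.272  0.003]] [ 0.52441347 -0.35843867  0.003     ]
x -19.822254068284526
x -21.03707622178504
y -20.532531452689753
y -21.15359283004647
pointer yaw 133.1590978400036
```

View pics/c10.png

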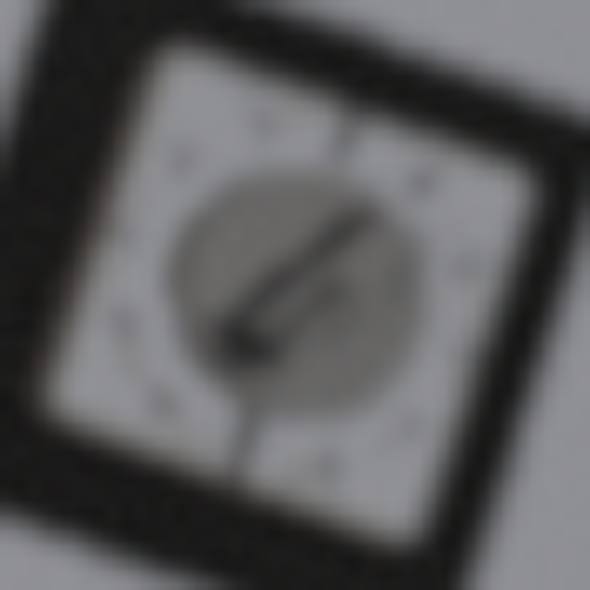

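The zero mark is at (245,440), the thick 30-minute mark at (348,125), and the bar's pointer end at (245,350), so the dial reads about 0.5 rad and the pointer's yaw is about 130°. Next, the tilt fix at the limit.

Call:
arm_command([
  [0, 0, 0, -0.14],
  [0, 0, 0, -0.28],
  [0, 0, 0, -0.42],
  [0, 0, 0, -0.56],
  [0, 0, 0, -0.69],
])

```text
time: 40.85
ee_pos: [0.4961, 0.1251, 0.3167]
tcp_rot: [-177.1, -0.0, 12.6]
wrist_force: [0.2, -0.2, -0.5]
opening: 0.04
grasp_force: 0.0
```

Call:
arm_command([
  [0, 0, 0, -0.01],
  [0, 0, 0, -0.02],
  [0, 0, 0, -0.03],
  [0, 0, 0, -0.03],
  [0, 0, 0, -0.03],
])

```text
time: 41.35
ee_pos: [0.4935, 0.1336, 0.317]
tcp_rot: [-177.4, -0.1, 13.6]
wrist_force: [0.1, 0.3, 0.4]
opening: 0.0399
grasp_force: 0.0
```

```bash
python3 -c "
from h import *
o=bot.get_obs();print(o['q'].round(1),o['ee_pos'],o['tcp_rot'],rot(o['tcp_rot'])[:,2].round(3))"
```

```text
[  13.7    2.4   17.   104.5    2.6 -179.9] [0.49354954 0.13361111 0.31696494] [-1.77438165e+02 -1.49145707e-01  1.36441675e+01] [-0.008  0.044 -0.999]
```

Call:
arm_command([
  [0, 0.01, 0, -0.1],
  [0, 0.02, 0, -0.1],
  [0, 0.02, 0, -0.1],
  [0, 0.02, 0, -0.1],
  [0, 0.02, 0, -0.1],
])

```text
time: 41.85
ee_pos: [0.488, 0.1489, 0.3161]
tcp_rot: [-179.0, -0.4, 16.4]
wrist_force: [0.3, -0.2, 0.4]
opening: 0.0403
grasp_force: 0.0
```

Call:
arm_command([
  [0, 0.01, 0, -0.08],
  [0, 0.01, 0, -0.08],
  [0, 0.01, 0, -0.08],
  [0, 0.01, 0, -0.08],
  [0, 0.01, 0, -0.08],
])

```text
time: 42.35
ee_pos: [0.4824, 0.1641, 0.3159]
tcp_rot: [179.9, -0.4, 18.8]
wrist_force: [-0.1, -0.8, 1.1]
opening: 0.04
grasp_force: 0.0
```

```bash
python3 -c "
from h import *
o=bot.get_obs();print(o['q'].round(1),o['ee_pos'],o['tcp_rot'],rot(o['tcp_rot'])[:,2].round(3))"
```

```text
[ 1.890e+01  1.800e+00  1.640e+01  1.041e+02 -1.000e-01 -1.799e+02] [0.48242494 0.16408368 0.31587576] [179.8543922   -0.42661981  18.80815721] [ 0.008 -0.    -1.   ]
```

The tilt is gone (now 0.4°). On to the timer.

Call:
arm_command([
  [-0.007, 0.03, 0, 0.14],
  [-0.018, 0.07, 0, 0.28],
  [-0.028, 0.11, 0, 0.42],
  [-0.039, 0.155, 0, 0.56],
  [-0.05, 0.2, 0, 0.7],
])

```text
time: 42.85
ee_pos: [0.4994, -0.0429, 0.3162]
tcp_rot: [-179.8, -0.4, -21.6]
wrist_force: [0.7, 0.2, 0.4]
opening: 0.0399
grasp_force: 0.0
```

```bash
python3 -c "
from h import *
to((.5255,-.357,.2),-50);print(bot.get_obs()['q'].round(1))"
```

```text
[0.1389 0.2829 0.1164 0.496 ] [ 0.008 -0.    -1.   ]
[  -4.9    0.6   15.2  104.1    0.  -163.3]
```

Call:
arm_command([
  [0.019, 0.04, 0.01, 0.1],
  [0.039, 0.08, 0.02, 0.2],
  [0.058, 0.12, 0.03, 0.3],
  [0.078, 0.16, 0.05, 0.4],
  [0.098, 0.2, 0.07, 0.496],
])

```text
time: 43.35
ee_pos: [0.5188, -0.2652, 0.2459]
tcp_rot: [-179.6, -0.3, -50.0]
wrist_force: [0.7, 1.1, 0.9]
opening: 0.0403
grasp_force: 0.0
```

```bash
python3 -c "
from h import *
to((.5255,-.357,.13),-50);print(bot.get_obs()['q'].round(1))"
```

```text
[0.0739 0.0547 0.116  0.0008] [ 0.009 -0.    -1.   ]
[ -27.2    9.4   16.6   96.7    0.2 -157.2]
```

Call:
arm_command([
  [0.02, 0.014, 0.03, 0],
  [0.04, 0.028, 0.06, 0],
  [0.06, 0.042, 0.09, 0],
  [0.074, 0.055, 0.116, 0],
  [0.074, 0.055, 0.116, 0],
])

```text
time: 43.85
ee_pos: [0.5238, -0.3561, 0.1254]
tcp_rot: [-179.8, 0.1, -49.8]
wrist_force: [-0.7, -0.4, -0.6]
opening: 0.0398
grasp_force: 0.0
```

```bash
python3 -c "
from h import *
to((.5257,-.357,.05),-50);print(bot.get_obs()['q'].round(1))
s=cam('side','s11.png');cv2.imwrite('pics/c11.png',cv2.resize(s['color'][330:470,320:480],(640,560)))"
```

```text
[ 0.002  -0.0006  0.0754  0.003 ] [ 0.002  0.003 -1.   ]
[ -34.3   15.7   10.6   84.9    0.2 -164.5]
```

View pics/c11.png

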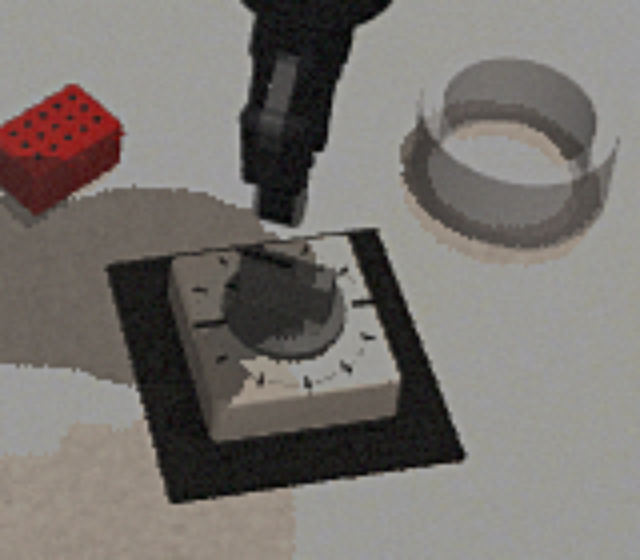

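The pointer line on the bar's top runs (245,250)–(290,265) in the crop, the zero mark is at (193,324)–(228,321) and the 30 mark at about (363,301). The fingers look along the bar.

```bash
python3 -c "
from h import *
s=cam('side')
k=lambda p,z:at(s,(320+p[0]/4,330+p[1]/4),z)
def yw(a,b,z): d=k(a,z)-k(b,z);return np.degrees(np.arctan2(d[1],d[0]))
print('ptr',yw((245,250),(290,265),.067),'top edge',yw((243,251),(332,285),.067),'zero',yw((193,324),(363,301),.033))
print(k((270,315),.033), (k((193,324),.033)+k((372,300),.033))/2)"
```

```text
ptr 125.05417341352855 top edge 121.90364562262603 zero 158.57496534325327
[ 0.5224172  -0.35434839  0.033     ] [ 0.52872073 -0.35601727  0.033     ]
```

Call:
arm_command([
  [0.002, -0.0005, 0.02, 0.035],
  [0.002, -0.0005, 0.04, 0.07],
  [0.002, -0.0005, 0.06, 0.07],
  [0.002, -0.0005, 0.072, 0.07],
  [0.002, -0.0005, 0.078, 0.07],
])

```text
time: 44.45
ee_pos: [0.5285, -0.3555, 0.0526]
tcp_rot: [-179.6, -0.3, -53.6]
wrist_force: [-0.3, -0.3, 0.0]
opening: 0.0399
grasp_force: 0.0
```

Call:
arm_command([
  [0, 0, 0, 0],
  [0, 0, 0, 0],
  [0, 0, 0, 0],
  [0, 0, 0, 0],
  [0, 0, 0, 0],
], hand=0.005, grip_force=30)

```text
time: 44.95
ee_pos: [0.5287, -0.3563, 0.0536]
tcp_rot: [-179.6, -0.4, -53.7]
wrist_force: [-0.9, 0.9, 6.2]
opening: 0.0128
grasp_force: 33.0
```

Call:
arm_command([
  [0, 0, 0, 0],
  [0, 0, 0, 0],
  [0, 0, 0, 0],
  [0, 0, 0, 0],
  [0, 0, 0, 0],
])

```text
time: 45.45
ee_pos: [0.5288, -0.3563, 0.0536]
tcp_rot: [-179.6, -0.4, -53.7]
wrist_force: [-0.7, 1.8, 5.7]
opening: 0.0132
grasp_force: 33.0
```

Call:
arm_command([
  [0, 0, 0, 0],
  [0, 0, 0.003, 0],
  [0, 0, 0.006, 0],
  [0, 0, 0.009, 0],
  [0, 0, 0.009, 0],
], hand=0.024)

```text
time: 45.95
ee_pos: [0.5279, -0.3559, 0.0424]
tcp_rot: [-179.7, -0.2, -53.7]
wrist_force: [0.1, -0.5, -0.2]
opening: 0.0241
grasp_force: 0.0
```

Call:
arm_command([
  [0, 0, 0, 0],
  [0, 0, 0, 0],
  [0, 0, 0, 0],
  [0, 0, 0, 0],
  [0, 0, 0, 0],
], hand=0.005, grip_force=50)

```text
time: 46.45
ee_pos: [0.5283, -0.356, 0.0432]
tcp_rot: [-179.6, -0.3, -53.7]
wrist_force: [-0.5, 0.2, -1.2]
opening: 0.0129
grasp_force: 52.1
```

Call:
arm_command([
  [0, 0, 0, 0],
  [0, 0, 0, 0],
  [0, 0, 0, 0],
  [0, 0, 0, 0],
  [0, 0, 0, 0],
])

```text
time: 46.95
ee_pos: [0.5283, -0.356, 0.0433]
tcp_rot: [-179.6, -0.3, -53.7]
wrist_force: [-0.3, 0.3, -3.1]
opening: 0.0129
grasp_force: 52.1
```

Call:
arm_command([
  [0, 0, 0.001, 0],
  [0, 0, 0.001, 0],
  [0, 0, 0.001, 0],
  [0, 0, 0.001, 0],
  [0, 0, 0.001, 0],
])

```text
time: 47.45
ee_pos: [0.5284, -0.356, 0.043]
tcp_rot: [-179.6, -0.3, -53.7]
wrist_force: [-2.9, 2.9, 6.0]
opening: 0.0129
grasp_force: 53.0
```

Call:
arm_command([
  [0, 0, 0.001, 0],
  [0, 0, 0.001, 0],
  [0, 0, 0.001, 0],
  [0, 0, 0.001, 0],
  [0, 0, 0.001, 0],
])

```text
time: 47.95
ee_pos: [0.5284, -0.356, 0.043]
tcp_rot: [-179.6, -0.3, -53.7]
wrist_force: [-5.0, 3.4, 11.5]
opening: 0.013
grasp_force: 54.0
```

Call:
arm_command([
  [0, 0, 0, 0.04],
  [0, 0, 0, 0.09],
  [0, 0, 0, 0.14],
  [0, 0, 0, 0.19],
  [0, 0, 0, 0.24],
])

```text
time: 48.45
ee_pos: [0.5284, -0.3561, 0.043]
tcp_rot: [-179.5, -0.2, -67.5]
wrist_force: [-5.0, 4.4, 12.8]
opening: 0.0128
grasp_force: 54.0
```

```bash
python3 -c "
from h import *
o=bot.get_obs();print(o['wrist_force'],o['torque'],o['ee_pos'],o['tcp_rot'])
s=cam('side','s12.png');cv2.imwrite('pics/c12.png',cv2.resize(s['color'][330:470,320:480],(640,560)))"
```

```text
[-5.03965915  4.39302206 12.77178167] [0.7941882  1.19362658 0.19257794] [ 0.52840057 -0.35605343  0.04295624] [-179.5456471    -0.23076335  -67.52561011]
```

View pics/c12.png

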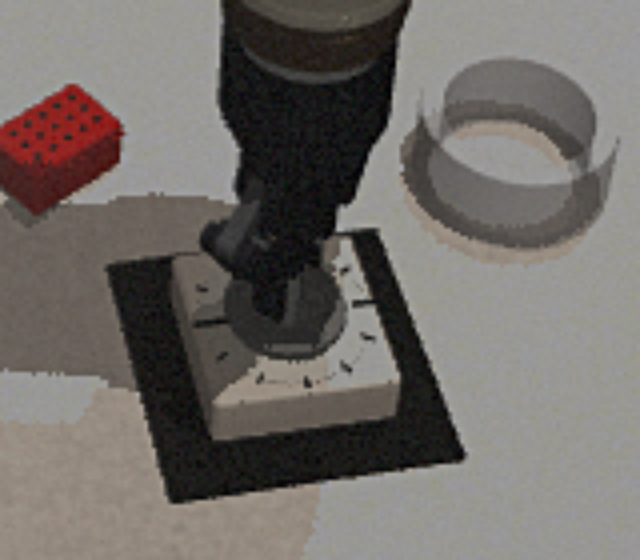

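The timer has not turned (zero mark still at (193,324)–(228,320)), and it is pressed with 12 N. I'll carry on turning.

Call:
arm_command([
  [0, 0, 0, 0.06],
  [0, 0, 0, 0.12],
  [0, 0, 0, 0.18],
  [0, 0, 0, 0.24],
  [0, 0, 0, 0.3],
])

```text
time: 49.0
ee_pos: [0.5285, -0.3561, 0.043]
tcp_rot: [-179.5, -0.1, -84.7]
wrist_force: [-4.2, 5.6, 12.6]
opening: 0.013
grasp_force: 54.0
```

Call:
arm_command([
  [0, 0, 0, 0.06],
  [0, 0, 0, 0.12],
  [0, 0, 0, 0.18],
  [0, 0, 0, 0.24],
  [0, 0, 0, 0.3],
])

```text
time: 49.5
ee_pos: [0.5285, -0.3561, 0.043]
tcp_rot: [-179.5, 0.1, -101.9]
wrist_force: [-5.3, 4.5, 11.8]
opening: 0.0126
grasp_force: 54.0
```

```bash
cat > chk.py <<'E'
from h import *
o=bot.get_obs();print(o['wrist_force'].round(1),o['torque'].round(2),o['ee_pos'].round(4),o['tcp_rot'].round(1),o['opening'])
s=cam('side')['color'];r=cv2.imread('pics/s12.png')
m=np.zeros(s.shape[:2],np.uint8);m[385:450,340:440]=1
# body front lower edge / mat region, below gripper
w=lambda im:cv2.cvtColor(im,cv2.COLOR_BGR2GRAY)[422:456,355:438].astype(np.float32)
print(cv2.phaseCorrelate(w(r),w(s)),np.abs(w(r)-w(s)).mean())
E
python3 chk.py
```

```text
[-5.3  4.5 11.8] [0.8  1.18 0.13] [ 0.5285 -0.3561  0.043 ] [-1.795e+02  1.000e-01 -1.019e+02] 0.01260450611600642
((-0.023209689672015088, -0.1708119294264101), 0.8604904984250481) 5.6477675
```

Call:
arm_command([
  [0, 0, 0, 0.06],
  [0, 0, 0, 0.12],
  [0, 0, 0, 0.18],
  [0, 0, 0, 0.24],
  [0, 0, 0, 0.3],
])

```text
time: 50.05
ee_pos: [0.5285, -0.356, 0.043]
tcp_rot: [-179.5, 0.2, -119.1]
wrist_force: [-5.3, 3.7, 12.5]
opening: 0.0129
grasp_force: 54.0
```

Call:
arm_command([
  [0, 0, 0, 0.06],
  [0, 0, 0, 0.12],
  [0, 0, 0, 0.18],
  [0, 0, 0, 0.24],
  [0, 0, 0, 0.3],
])

```text
time: 50.55
ee_pos: [0.5285, -0.3561, 0.043]
tcp_rot: [-179.6, 0.3, -136.3]
wrist_force: [-3.7, 4.7, 11.9]
opening: 0.013
grasp_force: 54.1
```

Call:
arm_command([
  [0, 0, 0, 0.06],
  [0, 0, 0, 0.12],
  [0, 0, 0, 0.18],
  [0, 0, 0, 0.24],
  [0, 0, 0, 0.3],
])

```text
time: 51.05
ee_pos: [0.5285, -0.3561, 0.043]
tcp_rot: [-179.7, 0.4, -153.5]
wrist_force: [-4.7, 4.3, 11.6]
opening: 0.013
grasp_force: 54.0
```

```bash
python3 chk.py
```

```text
[-4.7  4.3 11.6] [0.77 1.2  0.24] [ 0.5285 -0.3561  0.043 ] [-179.7    0.4 -153.5] 0.012967265434893991
((-0.03557007616839769, -0.09138251773344663), 0.8571829757572692) 6.007796
```

Call:
arm_command([
  [0, 0, 0, 0.06],
  [0, 0, 0, 0.12],
  [0, 0, 0, 0.18],
  [0, 0, 0, 0.24],
  [0, 0, 0, 0.3],
])

```text
time: 51.6
ee_pos: [0.5285, -0.3561, 0.043]
tcp_rot: [-179.9, 0.5, -170.7]
wrist_force: [-3.9, 2.6, 11.9]
opening: 0.0132
grasp_force: 54.0
```

Call:
arm_command([
  [0, 0, 0, 0.06],
  [0, 0, 0, 0.12],
  [0, 0, 0, 0.18],
  [0, 0, 0, 0.24],
  [0, 0, 0, 0.3],
])

```text
time: 52.1
ee_pos: [0.5285, -0.3561, 0.043]
tcp_rot: [180.0, 0.5, 172.1]
wrist_force: [-4.1, 3.1, 11.9]
opening: 0.0131
grasp_force: 54.0
```

Call:
arm_command([
  [0, 0, 0, 0.06],
  [0, 0, 0, 0.12],
  [0, 0, 0, 0.18],
  [0, 0, 0, 0.23],
  [0, 0, 0, 0.23],
])

```text
time: 52.6
ee_pos: [0.5285, -0.3561, 0.043]
tcp_rot: [179.9, 0.5, 159.0]
wrist_force: [-4.7, 3.3, 12.1]
opening: 0.0129
grasp_force: 54.0
```

Call:
arm_command([
  [0, 0, -0.001, 0],
  [0, 0, -0.001, 0],
  [0, 0, -0.001, 0],
  [0, 0, -0.001, 0],
  [0, 0, -0.001, 0],
], hand=0.035)

```text
time: 53.1
ee_pos: [0.5283, -0.3561, 0.0421]
tcp_rot: [179.8, 0.4, 159.1]
wrist_force: [-0.2, -0.3, 0.2]
opening: 0.035
grasp_force: 0.0
```

Call:
arm_command([
  [0, 0, -0.01, 0],
  [0, 0, -0.03, 0],
  [0, 0, -0.07, 0],
  [0, 0, -0.11, 0],
  [0, 0, -0.15, 0],
])

```text
time: 53.6
ee_pos: [0.5269, -0.3559, 0.1947]
tcp_rot: [179.9, 0.5, 159.1]
wrist_force: [-0.1, -1.4, 0.2]
opening: 0.0349
grasp_force: 0.0
```

Call:
arm_command([
  [0.04, 0, 0, 0],
  [0.08, 0, 0, 0],
  [0.12, 0, 0, 0],
  [0.16, 0, 0, 0],
  [0.2, 0, 0, 0],
])

```text
time: 54.1
ee_pos: [0.3389, -0.2839, 0.1915]
tcp_rot: [179.9, 0.5, 159.1]
wrist_force: [0.3, -0.8, 0.5]
opening: 0.0352
grasp_force: 0.0
```

```bash
python3 chk.py; python3 -c "
from h import *
a=cam('top','t13.png');s=cam('side','s13.png')
A=cv2.resize(s['color'][370:450,340:440],(400,320),interpolation=cv2.INTER_CUBIC);B=cv2.resize(a['color'][245:303,410:482],(400,320),interpolation=cv2.INTER_CUBIC)
C=cv2.resize(s['color'][130:280,220:400],(400,280));D=cv2.resize(a['color'][170:310,170:410],(400,280))
cv2.imwrite('pics/c13.png',np.vstack([np.hstack([A,B]),np.hstack([C,D])]))"
```

```text
[ 0.3 -0.8  0.5] [-0.01  0.02 -0.01] [ 0.3389 -0.2839  0.1915] [179.9   0.5 159.1] 0.03518981538242863
((0.10488933273685319, -0.20485397017382212), 0.8771753785050945) 6.7593904
```

View pics/c13.png

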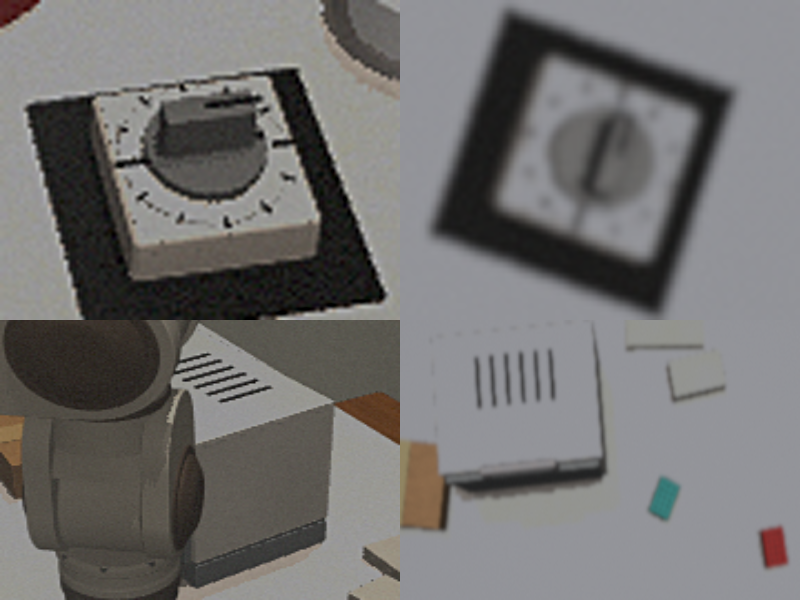

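The pointer line (205–262, 107–98) lies along the zero-to-30 mark line. The timer is square on its mat, the door is shut and the arm is clear, so I'll hand in.

```bash
python3 -c "
from workcell import bot
print(bot.job_done())"
```

```text
the job is handed in; nothing more can be done
None
```

I handed the job in at about 54 s: all three desiccant tins on the table are shut in the cabinet, and the dial points at the 30-minute mark with the timer square on its mat. The hand-in gave no verdict.

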